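Dry-stack a feed-through bushing on its build stand

ROBOT

A 7-joint arm with a two-finger parallel gripper is mounted at the origin on the work surface. World frame = base frame: x ahead of the robot, y to its left, z up, the work surface at z = 0. Lengths are in m, angles in rad, forces in N, time in s.
With the tool pointing down it reaches from about 0.425 to 0.925 m from the base axis. Payload 6.8 kg.
Tool frame: the origin (TCP) lies at the very end of the fingers, on their centre line; the grasp point (between the pads) lies 19 mm behind it; y points along the fingers, x is the direction in which the jaws open and shut, and the axes are right-handed (so a half turn about y gives the same grasp; the last joint's range is limited). The gripper opens to 85 mm and grips with 20 to 120 N. Pads are 22 mm wide; open, the fingers measure 114 mm over their backs; the gripper's body (76 mm by 85 mm) begins 54 mm behind the grasp point. The pads swing forward as they close: fully open they stand 13 mm farther back than shut.
Start: joints at [-1.331, 0.477, 0.022, 1.555, -0.011, 1.109, -0.083], TCP at [0.23, 0.635, 0.231] pointing down, gripper open.
Joint ranges: [-2.96, 2.96], [-0.34, 2.1], [-1.41, 1.46], [0.24, 2.44], [-1.37, 4.51], [0.17, 1.92], [-2.96, 2.96]. Speed limits (rad/s): [2.39, 2.39, 3.14, 3.14, 3.14, 3.14, 3.14].

INTERFACE

Orientations are given as a rotation vector (axis times angle).
In Python, from bench import r, imaging gives the robot as it stands.
- The arm moves only by the shell command python3 -m jog 'ROWS' [FORCE]. ROWS is text: rows parted by semicolons, each of 7 numbers parted by spaces: the turn, a rotation vector about the tool's x, y, z in degrees, then the shift along the tool's x, y, z in mm, then the opening, from 0 (shut) to 1 (fully open). A call has exactly 5 rows; each row shifts and turns the commanded pose from where the row before left it, along the tool's axes as they then stand; what a row does not reach is not made up. A row lasts 1/12 s, in which the tool goes at most 41.7 mm and 7.16 degrees, less where a joint would pass 70% of its speed; a pose out of reach is approached as far as the arm can. A call with a gripper value outside its range is refused whole. The fingers move at their own pace and stop on an object; FORCE is the grip in N (left out, the last holds). Time passes only in rows, so rows that do not move let the fingers close, or fill a call up. It gives the time, the measured TCP pose, the force and the opening at its end, in the units of the state.
- r.get_obs(): the state, without advancing time (a new reading comes with each control period).
- imaging.grab_frame(name): name is "scene" or "side" or "wrist"; returns a dict with "color" (400x640x3 uint8, red, green, blue), "z_map" (400x640 float32, m along the optical axis (not along the pixel's ray), 0 where there is no reading), "fx", "fy", "cx", "cy" (pixels), "world_to_cam" (4x4, takes a point from world to camera coordinates); the wrist camera has in their place "hand_eye" (4x4, takes a point from camera to tool coordinates, whose origin is the TCP and whose axes are the tool frame's). Camera axes: x right, y up, looking along -z (the intrinsics and any distortion apply to the point x, -y, -z); pixel columns grow to the right and rows downward; lengths in m; the calibration is good to about 2 mm. The wrist camera is an equidistant fisheye: a pixel r from the principal point sees the ray r / f radians off the axis. A picture is of the moment at which its call begins: read the wrist's pose just before it.
- r.hand_in(): hands the job in, once; it reports no verdict.
The state is a dict: "clock": time; "joints": joint angles; "qvel": joint speeds; "tau": joint torques, N m; "tcp_pos": TCP position; "orientation": TCP orientation; "contact_force": force on the tool from outside, world axes, zero at the start; "moment": the same for the moment, N m; "grip_width": finger opening in m.
Only numpy, scipy, OpenCV 4.12 (cv2) and the standard library are available. Lean on these libraries where they do the work, as an engineer would, in place of code of your own. Each camera call takes 0.05 s, during which the arm holds its last target.

TASK

Build up the bushing on the blue-footed build stand: white lower insulator first, then the red fibre ring over its neck, then the brown ribbed upper insulator, and last the brass cap, each fully seated on the one below and standing straight. Set the two ceramic insulators down rather than letting them drop, and leave the big black ring, the tub, the tin and the tools where they lie.

Things in the scene. Friction and masses are not known exactly. Their poses are not given: they have to be found in the camera images.
- lower_mid (a point): White ceramic lower insulator, loose, upright. Point: on its axis, half-way up (28 mm above its underside); z up. Round body 52 mm diameter, 36 mm high, with a neck 28 mm diameter, 20 mm high on top (last 3 mm tapered); 56 mm high in all. Round socket in its underside 34 mm diameter, 14 mm deep. 0.2 kg.
- ring_mid (a point): Red fibre ring, rigid, loose, lying flat: 56 mm outside diameter, 36 mm hole, 10 mm thick, the same either way up. Point: its centre, 5 mm above its underside; z along its axis. About 40 g. It lies on the lower insulator's body, around the neck.
- upper_mid (a point): Dark brown ceramic upper insulator, loose, upright. Point: on its axis, half-way up (34 mm above its underside); z up. 68 mm high: two ribs 56 mm diameter (0-14 and 28-40 mm above the underside), 38 mm waist between, 44 mm head (51-60 mm), top neck 24 mm diameter, 8 mm high (last 2 mm tapered). Socket in its underside 34 mm diameter, 14 mm deep, goes over the lower insulator's neck. 0.26 kg.
- cap_mid (a point): Brass cap, loose, standing mouth down: 42 mm diameter, 24 mm high (bevelled to 36 mm over the top 8 mm). Point: on its axis, half-way up (12 mm above its underside); z up. In its underside a round socket 30 mm diameter, 11 mm deep, that goes over the upper insulator's neck. About 0.14 kg.
- stand: Build stand, fixed. Origin on its axis at bench level, z up. Blue round foot 104 mm diameter, 12 mm high; grey steel pedestal 52 mm diameter, top 25 mm above the bench; on it a boss 28 mm diameter, 12 mm high (last 3 mm tapered) for the lower insulator's socket. Seated, the parts' undersides are above the bench: lower insulator 25 mm, ring 61 mm, upper insulator 71 mm, cap 131 mm.
- big_ring: Big black fibre ring of another size, loose, lying flat, not for this bushing: 72 mm outside diameter, 44 mm hole, 10 mm thick. Origin: centre of its underside. Leave it alone.
- tub: Small open grey tub full of brass stampings, loose, 92 x 74 x 42 mm high (x, y, z). Origin: centre of its underside. Leave it alone.
- tin: Small round grease tin with yellow lid, loose, 54 mm diameter, 52 mm high. Origin: centre of its underside. Leave it alone.
- spanner: Steel open-end spanner lying on the bench at the right (robot's -y side), 170 mm long along its x, 38 mm wide, 8 mm high. Origin: its middle, underside. Leave it alone.
- driver: Screwdriver with orange handle lying on the bench at the left (robot's +y side), 190 mm long along its x, 26 mm high. Origin: its middle, underside. Leave it alone.
Not all that is in view belongs to the job. What is shaped like the part that bears upper_mid but orange or purple is not meant. Leave any purple look-alike of the part that bears ring_mid alone.

How it is judged:
On the way, in this order (a step that is already met when the one before it is completed fails the run):
1. the white lower insulator stands seated on the stand, let go (z of lower_mid in the frame of stand between 0.05 and 0.056 m and horizontal distance between lower_mid and stand below 0.007 m and angle between lower_mid's own z axis and vertical below 0.1 rad and contact force between the fingers and lower below 0.3 N), for 0.2 s.
2. the red ring lies flat on the lower insulator around its neck, let go (z of ring_mid in the frame of stand between 0.063 and 0.069 m and horizontal distance between ring_mid and lower_mid below 0.007 m and (angle between ring_mid's own z axis and vertical below 0.1 rad or angle between ring_mid's own z axis and vertical above 3.04 rad) and contact force between the fingers and ring below 0.3 N), for 0.2 s.
3. the brown upper insulator stands seated on the ring, over the neck, let go (z of upper_mid in the frame of stand between 0.102 and 0.108 m and horizontal distance between upper_mid and lower_mid below 0.007 m and angle between upper_mid's own z axis and vertical below 0.1 rad and contact force between the fingers and upper below 0.3 N), for 0.2 s.
4. the brass cap sits down on the upper insulator, let go (z of cap_mid in the frame of stand between 0.14 and 0.146 m and horizontal distance between cap_mid and upper_mid below 0.007 m and angle between cap_mid's own z axis and vertical below 0.1 rad and contact force between the fingers and cap below 0.3 N), for 0.2 s.
At the end, for the whole second after the job is handed in: Stacked on the stand from the bottom: white insulator, red ring, brown insulator, brass cap; each within 3 mm of its seated height, within 7 mm of centre on the piece that locates it, upright (ring flat) within 0.1 rad, let go and at rest (all of step 1 and all of step 2 and all of step 3 and all of step 4 and linear speed of each of lower, ring, upper, cap below 0.02 m/s); the robot touches nothing.
It fails at once if the big black ring, the tub or the grease tin is shoved more than 30 mm (distance of any of big_ring, tub, tin from where it was at the start of the episode above 0.03 m).
It fails at once if the spanner or the screwdriver is shoved more than 30 mm (distance of any of spanner, driver from where it was at the start of the episode above 0.03 m).
It fails at once if the white lower insulator falls (moves faster than 0.6 m/s, about a 2 cm drop, with no finger on it) (linear speed of lower above 0.6 m/s and contact force between the fingers and lower below 0.05 N).
It fails at once if the brown upper insulator falls (moves faster than 0.6 m/s, about a 2 cm drop, with no finger on it) (linear speed of upper above 0.6 m/s and contact force between the fingers and upper below 0.05 N).
It also fails if it takes over 122 s, if anything falls off the work surface, if the arm or the gripper's body presses on something with over 40 N, if the wrist force passes 120 N, or if a joint passes its speed limit or range.

## Working session

There is one attempt and no reset: what is moved stays moved. The work goes in short steps, Python scripts to look and compute and a shell command to move; the robot and the scene stay as the last step left them, time stands still between calls to the robot, and variables do not carry over. Pictures are saved under pics/ and viewed, and the job is handed in when it is done.

```bash
ls; mkdir -p pics; python3 - <<'E'
from bench import r, imaging
import cv2,numpy as np
print(r.get_obs())
for n in ["scene","side","wrist"]:
    f=imaging.grab_frame(n); cv2.imwrite(f"pics/{n}0.png",f["color"][:,:,::-1])
    print(n,f["fx"],f["fy"],f["cx"],f["cy"],f.get("world_to_cam"),f.get("hand_eye"),[k for k in f])
E
```

```text
pics
{'clock': 0.0, 'joints': array([-1.33109388,  0.47780238,  0.02233753,  1.55645483, -0.01150482,
        1.10928689, -0.08305699]), 'qvel': array([-0.0011521 ,  0.00047084,  0.0008199 ,  0.0002373 ,  0.0016276 ,
       -0.00187099,  0.0005034 ]), 'tau': array([ 1.16144010e-04, -5.96462059e+01,  1.60752151e+00, -2.81177258e+01,
        1.23855638e-02,  9.72627924e-03, -2.04780619e-06]), 'tcp_pos': array([0.22987203, 0.63402415, 0.23032272]), 'orientation': array([-1.35505971, -0.94832757,  0.95066654]), 'contact_force': array([ 0.58156818, -0.66122046,  0.32588657]), 'moment': array([0.01217545, 0.00580197, 0.00438987]), 'grip_width': 0.08561459925158092}
scene 390.6254658588019 390.6254658588019 319.3603354672151 196.53164239656613 [[-0.72506367  0.68867745 -0.00245695  0.37607909]
 [-0.58505882 -0.61408048  0.52972762  0.27422141]
 [ 0.3633027   0.38552371  0.84816426 -1.50064363]
 [ 0.          0.          0.          1.        ]] None ['color', 'z_map', 'fx', 'fy', 'cx', 'cy', 'world_to_cam']
side 433.9408294670393 433.9408294670393 309.18743950687025 196.20649924659514 [[-0.9873919  -0.15716878  0.01884696  0.48727396]
 [ 0.13302869 -0.75935726  0.63693007 -0.10343207]
 [-0.08579394  0.63140678  0.77069117 -1.13472104]
 [ 0.          0.          0.          1.        ]] None ['color', 'z_map', 'fx', 'fy', 'cx', 'cy', 'world_to_cam']
wrist 309.70691628693146 309.70691628693146 318.42658385077317 204.7254128178533 None [[ 9.99999483e-01  8.26333919e-04  5.92655854e-04  1.25026543e-03]
 [ 2.94301775e-04  3.22690208e-01 -9.46504592e-01 -1.44068488e-01]
 [-9.73373090e-04  9.46504277e-01  3.22689798e-01  8.38376985e-02]
 [ 0.00000000e+00  0.00000000e+00  0.00000000e+00  1.00000000e+00]] ['color', 'z_map', 'fx', 'fy', 'cx', 'cy', 'hand_eye']
```

View pics/scene0.png

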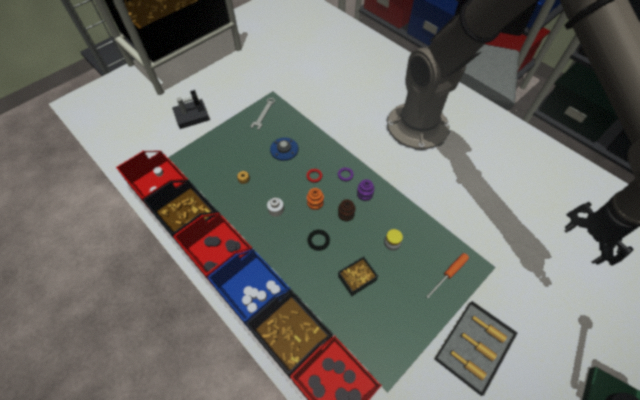

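View pics/side0.png

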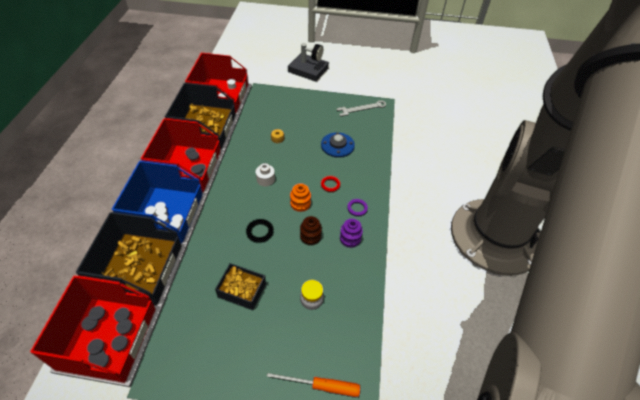

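View pics/wrist0.png

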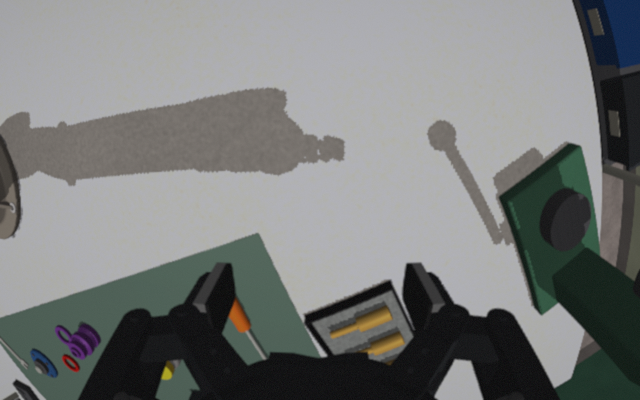

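Side view: white lower insulator at (265,174), red ring (331,184), dark brown upper (311,230) with orange (301,197) and purple (351,233) look‑alikes, cap (278,135), stand (338,144), purple ring (357,207), black ring (260,230), tin (312,293), tub (241,285). I'll enlarge the area and measure it.

```bash
cat > h.py <<'E'
from bench import r, imaging
import cv2,numpy as np
from scipy.spatial.transform import Rotation as R
def cloud(f):
    z=f["z_map"];H,W=z.shape;u,v=np.meshgrid(np.arange(W),np.arange(H))
    P=np.stack([(u-f["cx"])/f["fx"]*z,-(v-f["cy"])/f["fy"]*z,-z],-1)
    M=np.linalg.inv(f["world_to_cam"]);return P@M[:3,:3].T+M[:3,3]
def ray(f,u,v):
    M=np.linalg.inv(f["world_to_cam"]);d=M[:3,:3]@np.array([(u-f["cx"])/f["fx"],-(v-f["cy"])/f["fy"],-1]);return M[:3,3],d
def onplane(f,u,v,h):
    o,d=ray(f,u,v);return o+d*(h-o[2])/d[2]
def proj(f,p):
    q=f["world_to_cam"]@np.append(p,1);return f["cx"]-f["fx"]*q[0]/q[2],f["cy"]+f["fy"]*q[1]/q[2]
E
python3 - <<'E'
from h import *
f=imaging.grab_frame("side");s=imaging.grab_frame("scene")
cv2.imwrite("pics/c1.png",cv2.resize(f["color"][80:320,200:400,::-1],None,fx=2.5,fy=2.5,interpolation=cv2.INTER_CUBIC)[:600])
cv2.imwrite("pics/c2.png",cv2.resize(s["color"][80:300,220:440,::-1],None,fx=2.7,fy=2.7,interpolation=cv2.INTER_CUBIC)[:600])
C=cloud(f);
for n,(u,v) in dict(white=(265,174),ring=(331,184),brown=(311,230),cap=(278,135),stand=(338,144),mat=(300,260)).items(): print(n,C[v,u],onplane(f,u,v,0))
C=cloud(s)
for n,(u,v) in dict(white=(275,205),ring=(315,176),brown=(347,210),cap=(243,176),stand=(285,145),mat=(300,260)).items(): print(n,C[v,u])
E
```

```text
white [ 0.63126593 -0.07721758  0.03571222] [ 0.6405869  -0.10879142  0.        ]
ring [ 4.46955911e-01 -1.03687261e-01  1.18009077e-04] [ 0.44696217 -0.10379096  0.        ]
brown [0.47348752 0.10430582 0.05763107] [0.47849801 0.06404994 0.        ]
cap [ 0.6305054  -0.25071428  0.02572748] [ 0.63712468 -0.27813913  0.        ]
stand [ 0.44517749 -0.24937789  0.02041825] [ 4.46245483e-01 -2.70986411e-01  1.11022302e-16]
mat [0.49119519 0.15945586 0.00184089] [0.4913807  0.15835641 0.        ]
white [ 0.64325477 -0.07459094  0.05520023]
ring [ 0.44770669 -0.09700756  0.00075682]
brown [0.49137919 0.09829808 0.05864008]
cap [ 6.30915283e-01 -2.72646849e-01 -3.02295474e-04]
stand [ 0.44865787 -0.25318606  0.03449587]
mat [ 0.69666013  0.1001128  -0.00404565]
```

```bash
true
```

```text
(no output)
```

View pics/c1.png

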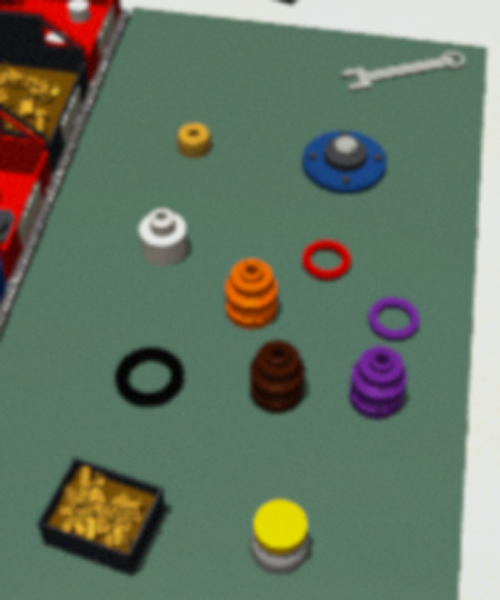

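View pics/c2.png

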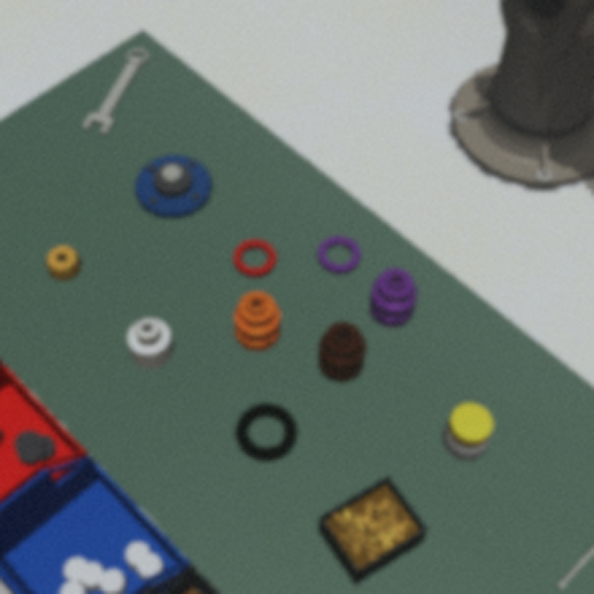

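```bash
cat >> h.py <<'E'
def mask(img,kind):
    h=cv2.cvtColor(img,cv2.COLOR_RGB2HSV);H,S,V=[h[...,i].astype(int) for i in range(3)]
    return {'white':(S<50)&(V>110),'red':((H<6)|(H>174))&(S>150)&(V>90),'brown':((H<16)|(H>172))&(S>90)&(V<100)&(V>18),
     'brass':(H>12)&(H<28)&(S>110)&(V>60),'blue':(H>100)&(H<120)&(S>140)&(V>50)}[kind].astype(np.uint8)
def blob(f,kind,u,v,w=26,k=4):
    u0,v0=u-w,v-w
    c=cv2.resize(f["color"][v0:v0+2*w,u0:u0+2*w],None,fx=k,fy=k,interpolation=cv2.INTER_CUBIC)
    m=mask(c,kind);n,L,st,ce=cv2.connectedComponentsWithStats(m)
    i=1+np.argmax(st[1:,4]);m=(L==i)
    vv,uu=np.nonzero(m);return (uu+.5)/k-.5+u0,(vv+.5)/k-.5+v0
def bearing(f,us,vs):
    M=np.linalg.inv(f["world_to_cam"])
    d=np.stack([(us-f["cx"])/f["fx"],-(vs-f["cy"])/f["fy"],-np.ones_like(us)],-1)@M[:3,:3].T
    a0=np.arctan2(d[:,1].mean(),d[:,0].mean());a=np.arctan2(d[:,1],d[:,0])-a0;a=(a+np.pi)%(2*np.pi)-np.pi
    return M[:3,3],a0+(a.min()+a.max())/2,a.max()-a.min()
def axis(items):
    A=[];b=[]
    for o,t,_ in items:
        n=np.array([-np.sin(t),np.cos(t)]);A.append(n);b.append(n@o[:2])
    p=np.linalg.lstsq(np.array(A),np.array(b),rcond=None)[0]
    return p,[np.linalg.norm(p-o[:2])*2*np.sin(w/2) for o,_,w in items]
E
python3 - <<'E'
from h import *
f=imaging.grab_frame("side");s=imaging.grab_frame("scene")
print(np.linalg.inv(f["world_to_cam"])[:3,3],np.linalg.inv(s["world_to_cam"])[:3,3])
for n,k,a,b in [('white','white',(265,174),(275,205)),('ring','red',(331,184),(315,176)),('brown','brown',(311,230),(347,210)),('cap','brass',(278,135),(243,176)),('stand','blue',(338,144),(285,148))]:
    it=[]
    for g,(u,v) in ((f,a),(s,b)):
        us,vs=blob(g,k,u,v,26 if n!='brown' else 20); it.append(bearing(g,us,vs)); print(n,us.min(),us.max(),vs.min(),vs.max(),end=' ')
    p,w=axis(it);print('\n  ',p,np.array(w)*1000)
    h={'white':.018,'ring':.01,'brown':.034,'cap':.012,'stand':.012}[n]
    for g,(u,v) in ((f,a),(s,b)):
        us,vs=blob(g,k,u,v,26 if n!='brown' else 20)
        P=np.array([onplane(g,x,y,h)[:2] for x,y in zip((us.min(),us.max()),( np.median(vs[us==us.min()]),np.median(vs[us==us.max()])))]);print('     mid cast',P.mean(0),np.linalg.norm(P[1]-P[0]))
E
```

```text
[0.3975376  0.71451292 0.93121485] [0.97830482 0.48793053 1.12845366]
white 254.375 274.625 162.125 184.375 white 265.625 283.375 196.375 211.625 
   [ 0.63542286 -0.08892898] [57.10222876 58.60065408]
     mid cast [ 0.63958632 -0.102791  ] 0.05784905589127697
     mid cast [ 0.62954358 -0.09908697] 0.05885413778620511
ring 320.625 339.875 175.625 191.375 ring 306.625 321.375 168.875 181.375 
   [ 0.44921923 -0.10053612] [54.86662896 51.93792401]
     mid cast [ 0.44892176 -0.09790201] 0.05452962253272913
     mid cast [ 0.45167082 -0.09773409] 0.05157292283498082
brown 300.125 320.875 216.125 243.625 brown 338.875 353.875 200.125 218.625 
   [0.47747662 0.08399424] [52.35949234 48.10780712]
     mid cast [0.4776393  0.08229306] 0.05270034787804381
     mid cast [0.47860565 0.08499895] 0.04884822493869075
cap 270.375 283.625 128.625 142.375 cap 237.125 248.375 170.625 182.625 
   [ 0.63656388 -0.26283798] [41.07674876 39.0063411 ]
     mid cast [ 0.63736703 -0.26619536] 0.041087587694810565
     mid cast [ 0.63631851 -0.26369977] 0.039682848173454535
stand 320.875 353.875 132.375 156.375 stand 270.625 296.875 141.125 159.125 
   [ 0.44809626 -0.26510419] [101.64204642  96.8532597 ]
     mid cast [ 0.44743893 -0.25767977] 0.10100963168314324
     mid cast [ 0.45296234 -0.25781469] 0.0957562317375973
```

```bash
cat >> h.py <<'E'
def tool():
    o=r.get_obs();return np.array(o["tcp_pos"]),R.from_rotvec(o["orientation"]).as_matrix(),o
def wcloud(px,h,f,p,T):
    """cast wrist pixels onto plane z=h"""
    px=np.atleast_2d(px).astype(float);d=px-[f["cx"],f["cy"]];rr=np.hypot(*d.T);th=rr/f["fx"]
    s=np.where(rr>1e-9,np.sin(th)/np.maximum(rr,1e-9),0)
    c=np.stack([d[:,0]*s,-d[:,1]*s,-np.cos(th)],-1);E=f["hand_eye"]
    D=(c@E[:3,:3].T)@T.T;O=p+T@E[:3,3]
    return O,D,(O+D*((h-O[2])/D[:,2])[:,None])
def wproj(P,f,p,T):
    E=f["hand_eye"];q=E[:3,:3].T@(T.T@(np.asarray(P)-p)-E[:3,3]);rho=np.hypot(q[0],q[1]);th=np.arctan2(rho,-q[2])
    return f["cx"]+f["fx"]*th*q[0]/rho,f["cy"]-f["fx"]*th*q[1]/rho
def plan(target,yaw=None):
    """target xyz -> shift in tool axes mm at present pose"""
    p,T,o=tool();print("tcp",p.round(4),"x",T[:,0].round(3),"y",T[:,1].round(3),"z",T[:,2].round(3),"w",round(o["grip_width"],4),"F",o["contact_force"].round(1),"t",round(o["clock"],2))
    print("shift mm",(T.T@(np.array(target)-p)*1000).round(1))
E
python3 - <<'E'
from h import *
plan([.55,-.15,.25])
E
```

```text
tcp [0.23   0.6345 0.2311] x [ 0.341  0.94  -0.   ] y [-0. -0. -1.] z [-0.94   0.341 -0.   ] w 0.0854 F [-0.3 -0.5  0.5] t 0.35
shift mm [-628.5  -18.7 -568.2]
```

```bash
python3 -m jog '0 7 0 -24 0 -27 1;0 7 0 -20 0 -30 1;0 7 0 -16 0 -32 1;0 7 0 -12 0 -34 1;0 7 0 -8 0 -35 1' && python3 -m jog '0 7 0 -4 0 -36 1;0 7 0 0 0 -36 1;0 7 0 5 0 -36 1;0 7 0 9 0 -35 1;0 7 0 14 0 -33 1'; python3 - <<'E'
from h import *
plan([.58,-.1,.23])
E
```

```text
clock: 0.77
tcp_pos: [0.3186, 0.476, 0.2314]
orientation: [-1.518, -0.475, 0.475]
contact_force: [0.7, 0.3, 0.7]
grip_width: 0.0855
clock: 1.18
tcp_pos: [0.4056, 0.3178, 0.2316]
orientation: [-1.57, 0.004, -0.004]
contact_force: [0.5, 0.6, -0.0]
grip_width: 0.0854
tcp [0.4056 0.3178 0.2316] x [ 1.    -0.005  0.   ] y [ 0.     0.001 -1.   ] z [0.005 1.    0.001] w 0.0854 F [ 0.5  0.6 -0. ] t 1.18
shift mm [ 176.4    1.3 -417. ]
```

```bash
python3 -m jog '0 0 0 16 0 -38 1;0 0 0 16 0 -38 1;0 0 0 16 0 -38 1;0 0 0 16 0 -38 1;0 0 0 16 0 -38 1' && python3 -m jog '0 0 0 16 0 -38 1;0 0 0 16 0 -38 1;0 0 0 16 0 -38 1;0 0 0 16 0 -38 1;0 0 0 0 0 0 1'; python3 - <<'E'
from h import *
plan([.58,-.1,.23])
f=imaging.grab_frame("wrist");cv2.imwrite("pics/w1.png",f["color"][:,:,::-1])
p,T,o=tool()
for n,q in dict(white=[.635,-.09,.056],ring=[.449,-.1,.01],brown=[.477,.084,.068],cap=[.6366,-.264,.024],stand=[.448,-.262,.037]).items(): print(n,wproj(q,f,p,T))
E
```

```text
clock: 1.6
tcp_pos: [0.4858, 0.1278, 0.2317]
orientation: [-1.57, -0.002, 0.001]
contact_force: [1.1, 0.5, -0.5]
grip_width: 0.0854
clock: 2.02
tcp_pos: [0.5514, -0.0319, 0.2323]
orientation: [-1.575, 0.005, -0.01]
contact_force: [0.5, -1.1, 0.6]
grip_width: 0.0853
tcp [ 0.5514 -0.0319  0.2323] x [ 1.    -0.01   0.003] y [ 0.003 -0.004 -1.   ] z [ 0.01   1.    -0.004] w 0.0853 F [ 0.5 -1.1  0.6] t 2.02
shift mm [ 29.3   2.7 -67.8]
white (np.float64(392.1513104188574), np.float64(234.67536911450117))
ring (np.float64(241.46546127057886), np.float64(228.22962806216026))
brown (np.float64(243.2039928040702), np.float64(78.30135385015747))
cap (np.float64(376.7594356542497), np.float64(329.7075885768763))
stand (np.float64(250.58725469349855), np.float64(334.96406641569877))
```

View pics/w1.png

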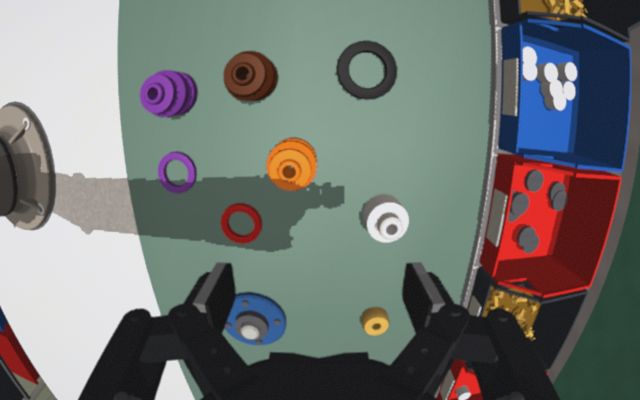

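```bash
cat >> h.py <<'E'
def wbear(f,us,vs,p,T):
    O,D,_=wcloud(np.stack([us,vs],-1),0,f,p,T)
    a0=np.arctan2(D[:,1].mean(),D[:,0].mean());a=np.arctan2(D[:,1],D[:,0])-a0;a=(a+np.pi)%(2*np.pi)-np.pi
    return O,a0+(a.min()+a.max())/2,a.max()-a.min()
def hullcast(f,us,vs,h,p,T):
    q=np.stack([us,vs],-1).astype(np.float32);c=cv2.convexHull(q)[:,0]
    P=wcloud(c,h,f,p,T)[2][:,:2].astype(np.float32);(c,rad)=cv2.minEnclosingCircle(P*1000);return np.array(c)/1000,2*rad
E
python3 - <<'E'
from h import *
f=imaging.grab_frame("side");s=imaging.grab_frame("scene")
p,T,o=tool();print(p,o["qvel"].round(3));w=imaging.grab_frame("wrist")
for n,k,a,b,c,cw,h in [('white','white',(265,174),(275,205),(385,222),32,.036),('ring','red',(331,184),(315,176),(241,223),26,.01),('brown','brown',(311,230),(347,210),(250,76),34,.068),('cap','brass',(278,135),(243,176),(375,321),20,.024),('stand','blue',(338,144),(285,148),(254,318),36,.012)]:
    it=[]
    for g,(u,v) in ((f,a),(s,b)):
        us,vs=blob(g,k,u,v,26 if n!='brown' else 20); it.append(bearing(g,us,vs))
    us,vs=blob(w,k,*c,cw); it.append(wbear(w,us,vs,p,T))
    print(n,us.min(),us.max(),vs.min(),vs.max());q,W=axis(it);print('  3bear',q,np.array(W)*1000)
    for pr in ((0,1),(0,2),(1,2)): print('   ',pr,axis([it[pr[0]],it[pr[1]]])[0])
    print('   hull',hullcast(w,us,vs,h,p,T))
E
```

```text
[ 0.54936496 -0.02238143  0.23113671] [-0.035 -0.009 -0.026  0.011  0.     0.    -0.002]
white 352.625 416.375 189.625 253.375
  3bear [ 0.63717793 -0.08504485] [ 57.2519136   59.92196337 108.12565894]
    (0, 1) [ 0.63566728 -0.08910115]
    (0, 2) [ 0.62965346 -0.06880637]
    (1, 2) [ 0.63887551 -0.0836982 ]
   hull (array([ 0.63121057, -0.07722424]), 120.33570098876953)Traceback (most recent call last):
  File "<stdin>", line 7, in <module>
  File "h.py", line 22, in blob
    i=1+np.argmax(st[1:,4]);m=(L==i)
        ~~~~~~~~~^^^^^^^^^^
    return _wrapfunc(a, 'argmax', axis=axis, out=out, **kwds)
    return bound(*args, **kwds)
ValueError: attempt to get argmax of an empty sequence
```

```bash
python3 -m jog '0 0 0 0 0 0 1;0 0 0 0 0 0 1;0 0 0 0 0 0 1;0 0 0 0 0 0 1;0 0 0 0 0 0 1'; python3 - <<'E'
from h import *
import pickle
p,T,o=tool();print(p,o["qvel"].round(3));w=imaging.grab_frame("wrist");f=imaging.grab_frame("side");s=imaging.grab_frame("scene")
print(tool()[0])
for g,n in ((f,"side0"),(s,"scene0")): g["color"]=cv2.imread(f"pics/{n}.png")[:,:,::-1].copy()
pickle.dump((w,p,T,f,s),open("v1.pkl","wb"))
cv2.imwrite("pics/w2.png",w["color"][:,:,::-1])
h=cv2.cvtColor(w["color"],cv2.COLOR_RGB2HSV)
for c in [(385,222),(375,222),(325,210),(241,206),(226,223),(250,76),(235,90),(375,321),(238,310)]: print(c,h[c[1],c[0]],w["color"][c[1],c[0]])
E
```

```text
clock: 2.63
tcp_pos: [0.5494, -0.0218, 0.2313]
orientation: [-1.571, -0.002, 0.002]
contact_force: [-0.9, -0.4, -0.5]
grip_width: 0.0853
[ 0.5494297  -0.02179537  0.23134527] [ 0.003  0.001  0.002 -0.003  0.002  0.001  0.001]
[ 0.54949854 -0.02221856  0.23134464]
(385, 222) [120   4 230] [226 226 230]
(375, 222) [120   4 237] [233 233 237]
(325, 210) [ 72  41 155] [130 155 140]
(241, 206) [73 44 93] [77 93 84]
(226, 223) [  0 206 135] [135  27  26]
(250, 76) [  9 153  95] [95 55 38]
(235, 90) [  9 153 105] [105  61  42]
(375, 321) [ 19 151 128] [128 100  52]
(238, 310) [107 165 153] [ 54  96 153]
```

View pics/w2.png

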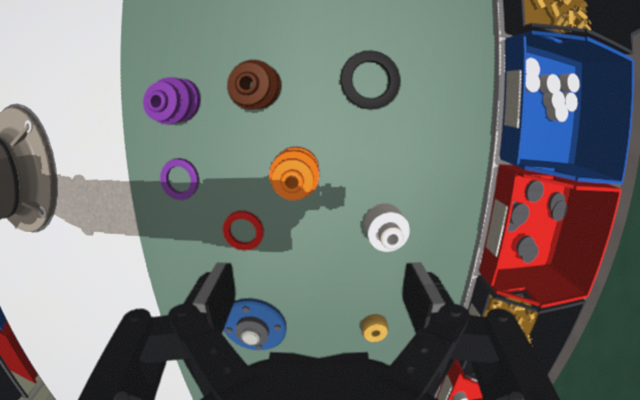

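```bash
sed -i "s/def mask(img,kind):/def mask(img,kind):\n    if kind=='wwhite': h=cv2.cvtColor(img,cv2.COLOR_RGB2HSV);return ((h[...,1]<25)\&(h[...,2]>70)).astype(np.uint8)\n    if kind=='wbrown': h=cv2.cvtColor(img,cv2.COLOR_RGB2HSV);return ((h[...,0]<15)\&(h[...,1]>100)\&(h[...,2]>15)).astype(np.uint8)/" h.py
python3 - <<'E'
from h import *
import pickle
w,p,T,f,s=pickle.load(open("v1.pkl","rb"))
im=w["color"].copy()
for n,k,a,b,c,cw,h in [('white','white',(265,174),(275,205),(386,228),30,.036),('ring','red',(331,184),(315,176),(243,230),24,.005),('brown','brown',(311,230),(347,210),(254,84),31,.068),('cap','brass',(278,135),(243,176),(375,327),18,.024),('stand','blue',(338,144),(285,148),(257,325),31,.012)]:
    it=[]
    for g,(u,v) in ((f,a),(s,b)):
        us,vs=blob(g,k,u,v,26 if n!='brown' else 20); it.append(bearing(g,us,vs))
    us,vs=blob(w,'w'+k if k in('white','brown') else k,*c,cw); it.append(wbear(w,us,vs,p,T))
    print(n,us.min(),us.max(),vs.min(),vs.max());q,W=axis(it);print('  3bear',q.round(4),np.array(W)*1000)
    for pr in ((0,1),(0,2),(1,2)): print('   ',pr,axis([it[pr[0]],it[pr[1]]])[0].round(4))
    print('   hull',hullcast(w,us,vs,h,p,T))
    im[np.round(vs).astype(int),np.round(us).astype(int)]=[0,255,0]
cv2.imwrite("pics/m1.png",im[:,:,::-1])
E
```

```text
white 363.375 409.375 202.875 251.625
  3bear [ 0.6352 -0.0885] [57.11624572 58.5937619  54.08562962]
    (0, 1) [ 0.6352 -0.0884]
    (0, 2) [ 0.6355 -0.0893]
    (1, 2) [ 0.6351 -0.0886]
   hull (array([ 0.63124841, -0.08263235]), 66.9121322631836)
ring 222.625 262.625 211.125 249.375
  3bear [ 0.449 -0.1  ] [54.79121177 51.95180302 54.53279581]
    (0, 1) [ 0.4492 -0.1006]
    (0, 2) [ 0.4491 -0.0987]
    (1, 2) [ 0.4451 -0.1052]
   hull (array([ 0.44779993, -0.10011356]), 56.5548210144043)
brown 227.375 279.875 60.125 108.875
  3bear [0.4777 0.0846] [52.24961537 47.93760303 53.76313306]
    (0, 1) [0.4775 0.0841]
    (0, 2) [0.4774 0.085 ]
    (1, 2) [0.4782 0.0847]
   hull (array([0.48497852, 0.082745  ]), 53.70998001098633)
cap 360.875 387.375 314.375 341.125
  3bear [ 0.6364 -0.2635] [41.10010405 39.29312247 40.01468737]
    (0, 1) [ 0.6366 -0.263 ]
    (0, 2) [ 0.6424 -0.2866]
    (1, 2) [ 0.6363 -0.2638]
   hull (array([ 0.63414661, -0.25246223]), 56.376502990722656)
stand 225.625 284.875 299.125 348.875
  3bear [ 0.4488 -0.265 ] [101.69700616  96.79116798  94.31208131]
    (0, 1) [ 0.448  -0.2647]
    (0, 2) [ 0.4484 -0.2716]
    (1, 2) [ 0.4522 -0.2587]
   hull (array([ 0.44862671, -0.25900854]), 105.48990631103516)
```

View pics/m1.png

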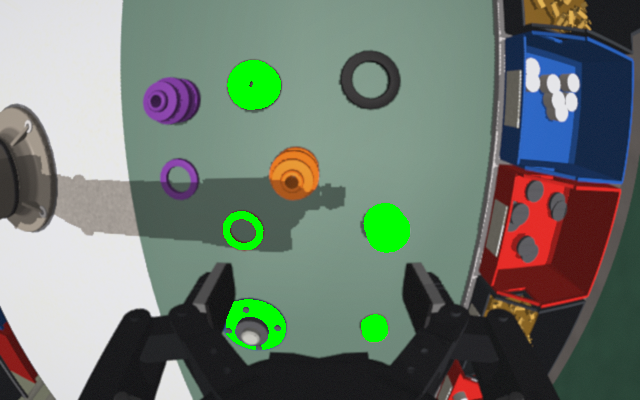

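```bash
python3 -m jog '0 0 0 29 10 -22 1;0 0 0 29 10 -22 1;0 0 0 28 10 -22 1;0 0 0 0 20 0 1;0 0 0 0 20 0 1'; python3 -m jog '0 0 0 0 20 0 1;0 0 0 0 0 0 1;0 0 0 0 0 0 1;0 0 0 0 0 0 1;0 0 0 0 0 0 1'; python3 - <<'E'
from h import *
plan([.6352,-.0885,.005])
p,T,o=tool();w=imaging.grab_frame("wrist");cv2.imwrite("pics/w3.png",w["color"][:,:,::-1]);print(wproj([.6352,-.0885,.056],w,p,T),wproj(p,w,p,T))
E
```

```text
clock: 3.2
tcp_pos: [0.6372, -0.0907, 0.1608]
orientation: [-1.572, -0.0, -0.003]
contact_force: [-0.5, 0.4, -0.8]
grip_width: 0.0856
clock: 3.62
tcp_pos: [0.6365, -0.0883, 0.143]
orientation: [-1.571, -0.003, -0.001]
contact_force: [-0.1, 0.7, 0.2]
grip_width: 0.0851
tcp [ 0.6365 -0.0883  0.143 ] x [1.    0.001 0.003] y [ 0.003 -0.    -1.   ] z [-0.001  1.    -0.   ] w 0.0851 F [-0.1  0.7  0.2] t 3.62
shift mm [ -1.7 138.   -0.2]
(np.float64(316.95384742628636), np.float64(211.74799612217865)) (np.float64(319.3888478870639), np.float64(267.12087425997316))
```

View pics/w3.png

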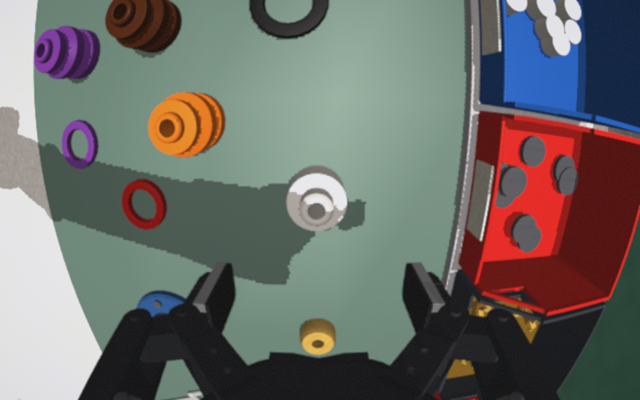

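White's neck top is seen at (316,210), against (317,212) predicted, so it agrees to about 1 mm. Descending.

```bash
python3 -m jog '0 0 0 -1 25 0 1;0 0 0 0 25 0 1;0 0 0 0 25 0 1;0 0 0 0 25 0 1;0 0 0 0 20 0 1'; python3 -m jog '0 0 0 0 18 0 1;0 0 0 0 0 0 1;0 0 0 0 0 0 1;0 0 0 0 0 0 1;0 0 0 0 0 0 1'; python3 - <<'E'
from h import *
plan([.6352,-.0875,.005])
w=imaging.grab_frame("wrist");cv2.imwrite("pics/w4.png",w["color"][:,:,::-1])
E
```

```text
clock: 4.08
tcp_pos: [0.6348, -0.0879, 0.0207]
orientation: [-1.571, -0.002, 0.001]
contact_force: [-0.2, -0.8, 0.9]
grip_width: 0.0856
clock: 4.5
tcp_pos: [0.636, -0.0885, 0.0052]
orientation: [-1.571, -0.003, -0.001]
contact_force: [0.1, -0.2, -0.5]
grip_width: 0.0854
tcp [ 0.636  -0.0885  0.0052] x [1.    0.001 0.003] y [ 0.003 -0.    -1.   ] z [-0.001  1.    -0.   ] w 0.0854 F [ 0.1 -0.2 -0.5] t 4.5
shift mm [-0.8  0.2  1. ]
```

View pics/w4.png

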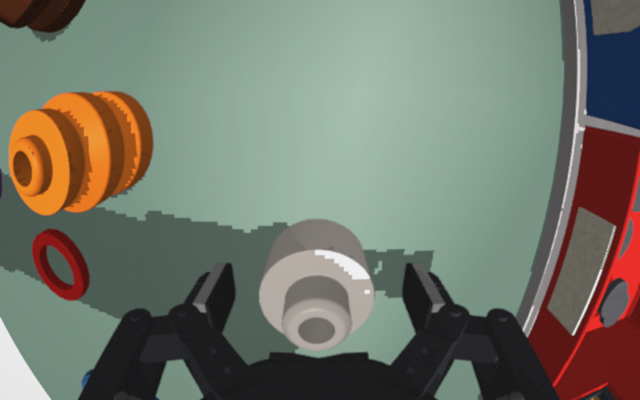

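White sits between the fingers, with its neck hole at (317,331). Closing.

```bash
python3 -m jog '0 0 0 0 0 0.5 0;0 0 0 0 0 0 0;0 0 0 0 0 0 0;0 0 0 0 0 0 0;0 0 0 0 0 0 0' 45; python3 -m jog '0 0 0 0 0 0 0;0 0 0 0 0 0 0;0 0 0 0 0 0 0;0 0 0 0 -8 0 0;0 0 0 0 -12 0 0'; python3 - <<'E'
from h import *
plan([.4485,-.262,.1])
E
```

```text
clock: 4.97
tcp_pos: [0.6352, -0.0876, 0.0041]
orientation: [-1.57, -0.002, 0.0]
contact_force: [-1.1, 0.5, 5.5]
grip_width: 0.0509
clock: 5.38
tcp_pos: [0.6332, -0.0875, 0.0226]
orientation: [-1.571, 0.001, 0.003]
contact_force: [-0.3, 0.1, -2.3]
grip_width: 0.0512
tcp [ 0.6332 -0.0875  0.0226] x [ 1.     0.001 -0.003] y [-0.003  0.    -1.   ] z [-0.001  1.     0.   ] w 0.0512 F [-0.3  0.1 -2.3] t 5.38
shift mm [-185.2  -76.8 -174.2]
```

```bash
python3 -m jog '0 0 0 0 -30 0 0;0 0 0 0 -35 0 0;0 0 0 -10 -30 -10 0;0 0 0 -20 -30 -19 0;0 0 0 -25 -15 -24 0'; python3 -m jog '0 0 0 -26 0 -24 0;0 0 0 -26 0 -24 0;0 0 0 -26 0 -24 0;0 0 0 -26 0 -24 0;0 0 0 -20 0 -20 0'; python3 -m jog '0 0 0 -6 0 -5 0;0 0 0 0 0 0 0;0 0 0 0 0 0 0;0 0 0 0 0 0 0;0 0 0 0 0 0 0';python3 - <<'E'
from h import *
plan([.4485,-.262,.05])
p,T,o=tool();w=imaging.grab_frame("wrist");cv2.imwrite("pics/w5.png",w["color"][:,:,::-1]);print(wproj([.4485,-.262,.037],w,p,T))
E
```

```text
clock: 5.8
tcp_pos: [0.5821, -0.14, 0.1676]
orientation: [-1.571, -0.009, -0.001]
contact_force: [1.5, -1.3, -1.6]
grip_width: 0.051
clock: 6.22
tcp_pos: [0.4529, -0.2587, 0.1641]
orientation: [-1.571, 0.001, -0.001]
contact_force: [-0.3, -0.0, -1.2]
grip_width: 0.0509
clock: 6.63
tcp_pos: [0.4512, -0.2606, 0.1633]
orientation: [-1.57, -0.004, 0.003]
contact_force: [0.2, -0.0, -2.8]
grip_width: 0.0511
tcp [ 0.4512 -0.2606  0.1633] x [1.    0.004 0.   ] y [ 0.  0. -1.] z [-0.004  1.     0.   ] w 0.0511 F [ 0.2 -0.  -2.8] t 6.63
shift mm [ -2.7 113.3  -1.5]
(np.float64(315.7764011822767), np.float64(198.32215783626805))
```

View pics/w5.png

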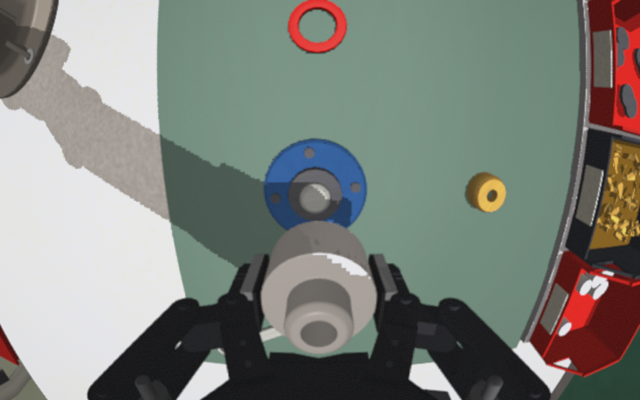

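```bash
python3 - <<'E'
from h import *
im=cv2.imread("pics/w5.png");cv2.imwrite("pics/w5c.png",cv2.resize(im[125:245,255:375],None,fx=5,fy=5,interpolation=cv2.INTER_CUBIC))
E
```

```text
(no output)
```

View pics/w5c.png

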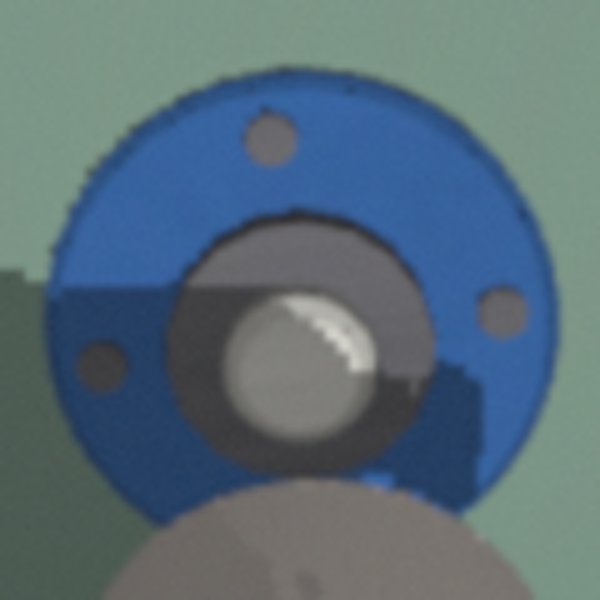

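```bash
python3 - <<'E'
from h import *
p,T,o=tool();w=imaging.grab_frame("wrist")
c=lambda x,y:((x+.5)/5-.5+255,(y+.5)/5-.5+125)
print(wcloud([c(300,366)],.034,w,p,T)[2],wcloud([c(301,345)],.025,w,p,T)[2],wcloud([c(222,366),c(378,366)],.034,w,p,T)[2],wcloud([c(167,345),c(436,345),c(301,213),c(301,478)],.025,w,p,T)[2])
print(wcloud([c(47,310),c(558,310),c(301,70)],.012,w,p,T)[2])
# white neck top in hand: pixel (319,332)-> height z: TCP+ (56-4)mm
print(wcloud([(318.5,331)],p[2]+.052-.001,w,p,T)[2],p)
E
python3 - <<'E'
import cv2
im=cv2.imread("pics/w5.png");cv2.imwrite("pics/w5d.png",cv2.resize(im[210:360,250:390],None,fx=4,fy=4,interpolation=cv2.INTER_CUBIC))
E
```

```text
[[ 0.44720048 -0.26257414  0.034     ]] [[ 0.4473009  -0.26121776  0.025     ]] [[ 0.43274579 -0.26260103  0.034     ]
 [ 0.4616398  -0.26253591  0.034     ]] [[ 0.42171126 -0.26124584  0.025     ]
 [ 0.47303816 -0.26113361  0.025     ]
 [ 0.44730626 -0.23557656  0.025     ]
 [ 0.4472778  -0.28841985  0.025     ]]
[[ 0.39642407 -0.25782595  0.012     ]
 [ 0.4983753  -0.25761455  0.012     ]
 [ 0.44716773 -0.21029175  0.012     ]]
[[ 0.4504639  -0.26065399  0.21424615]] [ 0.45103505 -0.26069565  0.16324615]
```

View pics/w5d.png

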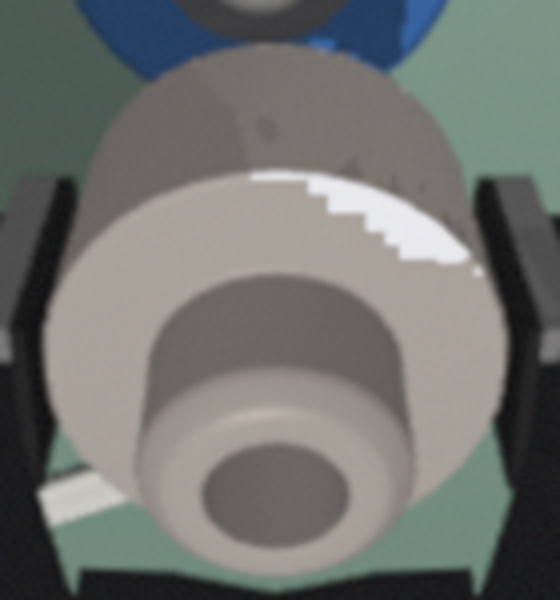

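Stand axis measured at (0.4473, -0.262), from boss, pedestal and foot in agreement. Next: centre, lower to just above the boss, then slow.

```bash
python3 -m jog '0 0 0 -3.3 20 -0.6 0;0 0 0 0 25 0 0;0 0 0 0 25 0 0;0 0 0 0 25 0 0;0 0 0 0 18 0 0'; python3 -m jog '0 0 0 0 0 0 0;0 0 0 0 0 0 0;0 0 0 0 0 0 0;0 0 0 0 0 0 0;0 0 0 0 0 0 0'; python3 - <<'E'
from h import *
plan([.4477,-.2613,.029])
E
```

```text
clock: 7.15
tcp_pos: [0.4464, -0.2615, 0.0482]
orientation: [-1.57, -0.001, 0.004]
contact_force: [0.1, 0.2, -1.5]
grip_width: 0.051
clock: 7.57
tcp_pos: [0.4475, -0.2629, 0.0515]
orientation: [-1.571, -0.003, -0.001]
contact_force: [0.9, -0.6, -1.6]
grip_width: 0.0509
tcp [ 0.4475 -0.2629  0.0515] x [1.    0.001 0.002] y [ 0.002 -0.001 -1.   ] z [-0.001  1.    -0.001] w 0.0509 F [ 0.9 -0.6 -1.6] t 7.57
shift mm [ 0.2 22.5  1.6]
```

```bash
python3 -m jog '0 0 0 0 4 0.8 0;0 0 0 0 4 0 0;0 0 0 0 4 0 0;0 0 0 0 3 0 0;0 0 0 0 0 0 0'; python3 -m jog '0 0 0 0 2 0 0;0 0 0 0 2 0 0;0 0 0 0 1 0 0;0 0 0 0 1 0 0;0 0 0 0 0 0 0'; python3 - <<'E'
from h import *
plan([.4477,-.2613,.029])
E
```

```text
clock: 7.98
tcp_pos: [0.446, -0.2615, 0.0345]
orientation: [-1.57, 0.0, 0.002]
contact_force: [0.5, -0.1, -1.4]
grip_width: 0.0511
clock: 8.4
tcp_pos: [0.4464, -0.2618, 0.0292]
orientation: [-1.571, -0.001, 0.001]
contact_force: [-0.6, -0.1, -1.6]
grip_width: 0.0505
tcp [ 0.4464 -0.2618  0.0292] x [ 1.     0.001 -0.   ] y [-0.  0. -1.] z [-0.001  1.     0.   ] w 0.0505 F [-0.6 -0.1 -1.6] t 8.4
shift mm [1.3 0.2 0.5]
```

```bash
python3 -m jog '0 0 0 0 0.7 0 0;0 0 0 0 0.7 0 0;0 0 0 0 0.6 0 0;0 0 0 0 0 0 0;0 0 0 0 0 0 0'; python3 - <<'E'
from h import *
plan([.4477,-.2613,.029])
for i in range(3):
    print(r.get_obs()["contact_force"].round(2))
w=imaging.grab_frame("wrist");cv2.imwrite("pics/w6.png",w["color"][:,:,::-1])
f=imaging.grab_frame("side");cv2.imwrite("pics/s6.png",cv2.resize(f["color"][90:190,280:400,::-1],None,fx=5,fy=5,interpolation=cv2.INTER_CUBIC))
E
```

```text
clock: 8.82
tcp_pos: [0.4465, -0.2618, 0.029]
orientation: [-1.57, -0.001, -0.0]
contact_force: [-6.3, 3.9, 21.5]
grip_width: 0.0508
tcp [ 0.4465 -0.2618  0.029 ] x [1.    0.001 0.001] y [ 0.001  0.001 -1.   ] z [-0.001  1.     0.001] w 0.0508 F [-6.3  3.9 21.5] t 8.82
shift mm [ 1.2 -0.   0.5]
[-6.32  3.92 21.46]
[-6.32  3.92 21.46]
[-6.32  3.92 21.46]
```

View pics/w6.png

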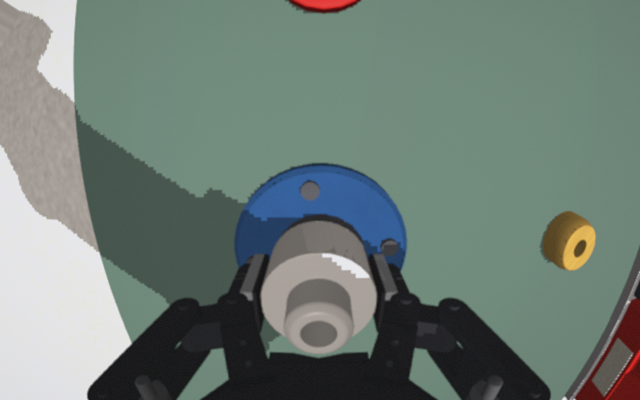

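View pics/s6.png

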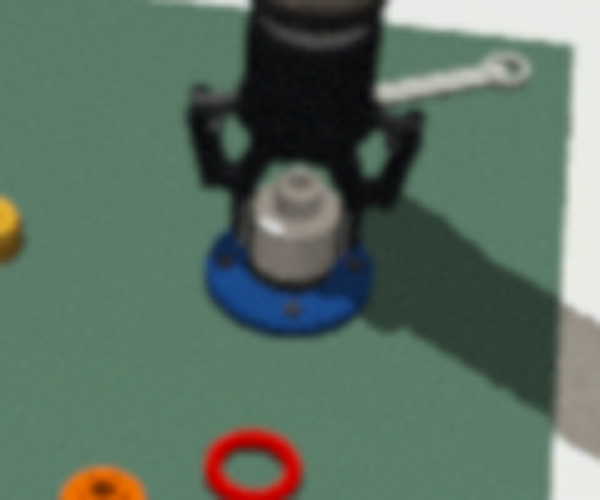

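Contact is at TCP z=0.029, exactly the seated height, and the insulator is upright in both views. Releasing, then rising.

```bash
python3 -m jog '0 0 0 0 -1 0 0;0 0 0 0 0 0 0.65;0 0 0 0 0 0 0.7;0 0 0 0 0 0 0.8;0 0 0 0 0 0 1'; python3 -m jog '0 0 0 0 0 0 1;0 0 0 0 0 0 1;0 0 0 0 0 0 1;0 0 0 0 -10 0 1;0 0 0 0 -20 0 1'; python3 -m jog '0 0 0 0 -35 0 1;0 0 0 0 -35 0 1;0 0 0 0 -30 20 1;0 0 0 0 0 30 1;0 0 0 0 0 0 1'; python3 -m jog '0 0 0 0 0 0 1;0 0 0 0 0 0 1;0 0 0 0 0 0 1;0 0 0 0 0 0 1;0 0 0 0 0 0 1'; python3 - <<'E'
from h import *
plan([.449,-.1,.1])
p,T,o=tool();w=imaging.grab_frame("wrist");cv2.imwrite("pics/w7.png",w["color"][:,:,::-1]);print(wproj([.4473,-.262,.081],w,p,T),wproj([.449,-.1,.005],w,p,T))
import pickle;pickle.dump((w,p,T),open("v7.pkl","wb"))
E
```

```text
clock: 9.33
tcp_pos: [0.4465, -0.2618, 0.0282]
orientation: [-1.571, -0.001, 0.001]
contact_force: [-0.0, 0.4, -0.6]
grip_width: 0.0783
clock: 9.75
tcp_pos: [0.4451, -0.2611, 0.0575]
orientation: [-1.569, 0.002, 0.004]
contact_force: [-0.2, 0.4, 0.1]
grip_width: 0.0855
clock: 10.17
tcp_pos: [0.4478, -0.2072, 0.1601]
orientation: [-1.568, -0.007, 0.002]
contact_force: [-0.4, 0.9, -1.2]
grip_width: 0.0857
clock: 10.58
tcp_pos: [0.446, -0.2126, 0.158]
orientation: [-1.571, 0.001, 0.0]
contact_force: [0.2, 1.0, -0.2]
grip_width: 0.0855
tcp [ 0.446  -0.2126  0.158 ] x [ 1.    -0.    -0.001] y [-0.001 -0.    -1.   ] z [ 0.  1. -0.] w 0.0855 F [ 0.2  1.  -0.2] t 10.58
shift mm [  3.   58.  112.6]
(np.float64(320.6415912547272), np.float64(271.5805120771301)) (np.float64(321.92395585262716), np.float64(73.68290139391982))
```

View pics/w7.png

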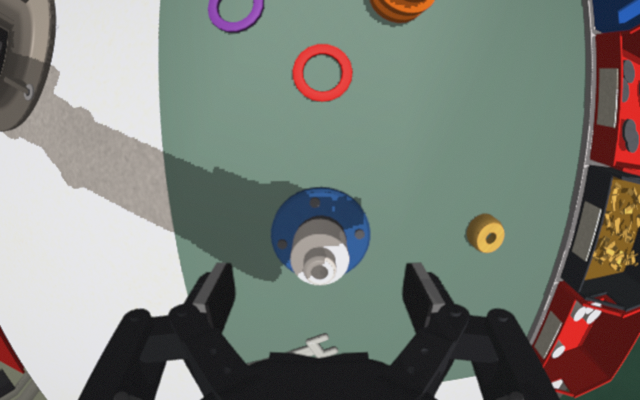

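White is seated: neck hole at (320,270), predicted (321,272). The red ring is at (322,72). Measuring it again.

```bash
python3 - <<'E'
from h import *
import pickle
w,p,T=pickle.load(open("v7.pkl","rb"))
us,vs=blob(w,'red',322,72,34);print(us.min(),us.max(),vs.min(),vs.max(),[hullcast(w,us,vs,h,p,T) for h in(.005,.01)])
E
```

```text
292.375 351.625 44.125 100.875 [(array([ 0.44908173, -0.09859534]), 56.05128860473633), (array([ 0.44902133, -0.09909571]), 55.107791900634766)]
```

```bash
python3 -m jog '0 0 0 1 0 28 1;0 0 0 1 10 28 1;0 0 0 1 15 28 1;0 0 0 0 25 28 1;0 0 0 0 25 2 1'; python3 -m jog '0 0 0 0 25 0 1;0 0 0 0 20 0 1;0 0 0 0 20 0 1;0 0 0 0 0 0 1;0 0 0 0 0 0 1'; python3 - <<'E'
from h import *
plan([.449,-.0988,.0])
p,T,o=tool();w=imaging.grab_frame("wrist");cv2.imwrite("pics/w8.png",w["color"][:,:,::-1]);print(wproj([.449,-.0988,.005],w,p,T))
E
```

```text
clock: 11.05
tcp_pos: [0.4501, -0.0929, 0.0825]
orientation: [-1.568, -0.006, 0.005]
contact_force: [0.2, 0.5, -0.1]
grip_width: 0.0852
clock: 11.47
tcp_pos: [0.4485, -0.0982, 0.0177]
orientation: [-1.571, 0.002, 0.002]
contact_force: [1.3, -1.1, -0.2]
grip_width: 0.0853
tcp [ 0.4485 -0.0982  0.0177] x [ 1.     0.    -0.003] y [-0.003 -0.    -1.   ] z [-0.  1. -0.] w 0.0853 F [ 1.3 -1.1 -0.2] t 11.47
shift mm [ 0.6 17.7 -0.6]
(np.float64(320.2612141814616), np.float64(256.79812456446837))
```

View pics/w8.png

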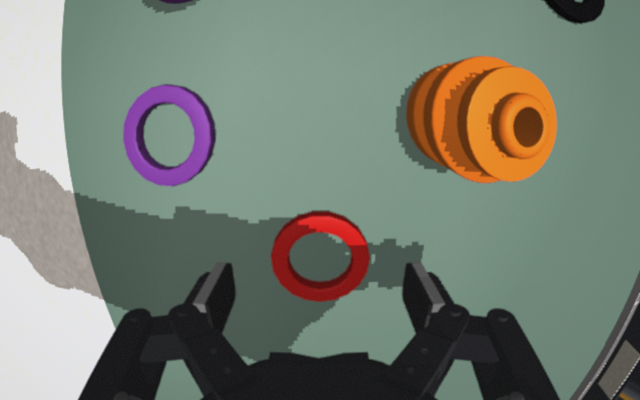

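```bash
python3 -m jog '0 0 0 0.5 9 -0.5 1;0 0 0 0 6 0 1;0 0 0 0 3 0 1;0 0 0 0 0 0 0.75;0 0 0 0 0 0 0.6' 30;python3 -m jog '0 0 0 0 0 0 0;0 0 0 0 0 0 0;0 0 0 0 0 0 0;0 0 0 0 0 0 0;0 0 0 0 0 0 0' 30; python3 - <<'E'
from h import *
plan([.449,-.0988,.0])
p,T,o=tool();w=imaging.grab_frame("wrist");cv2.imwrite("pics/w9.png",w["color"][:,:,::-1])
E
```

```text
clock: 11.93
tcp_pos: [0.4497, -0.0983, 0.0003]
orientation: [-1.571, -0.001, 0.001]
contact_force: [-0.0, 0.0, 0.1]
grip_width: 0.0638
clock: 12.35
tcp_pos: [0.4499, -0.0983, 0.001]
orientation: [-1.57, -0.001, 0.0]
contact_force: [-2.3, 0.3, 8.1]
grip_width: 0.0545
tcp [ 0.4499 -0.0983  0.001 ] x [1.    0.001 0.001] y [ 0.001  0.    -1.   ] z [-0.001  1.     0.   ] w 0.0545 F [-2.3  0.3  8.1] t 12.35
shift mm [-0.9  1.  -0.5]
```

View pics/w9.png

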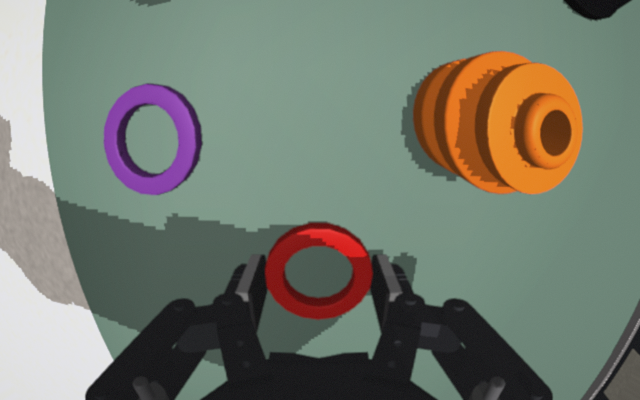

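```bash
python3 -m jog '0 0 0 0 -5 0 0;0 0 0 0 -20 0 0;0 0 0 0 -35 0 0;0 0 0 0 -35 0 0;0 0 0 0 -35 -10 0'; python3 -m jog '0 0 0 0 -25 -30 0;0 0 0 0 0 -40 0;0 0 0 0 0 -40 0;0 0 0 0 0 -30 0;0 0 0 0 0 -10 0';python3 -m jog '0 0 0 0 0 0 0;0 0 0 0 0 0 0;0 0 0 0 0 0 0;0 0 0 0 0 0 0;0 0 0 0 0 0 0'; python3 - <<'E'
from h import *
plan([.4473,-.262,.1])
p,T,o=tool();w=imaging.grab_frame("wrist");cv2.imwrite("pics/w10.png",w["color"][:,:,::-1]);print(wproj([.4473,-.262,.081],w,p,T))
us,vs=blob(w,'red',320,272,56);print(us.min(),us.max(),vs.min(),vs.max(),hullcast(w,us,vs,p[2]+.006,p,T))
import pickle;pickle.dump((w,p,T),open("v10.pkl","wb"))
E
```

```text
clock: 12.82
tcp_pos: [0.4491, -0.1069, 0.1316]
orientation: [-1.57, -0.001, 0.004]
contact_force: [1.6, 1.3, -0.0]
grip_width: 0.0539
clock: 13.23
tcp_pos: [0.4492, -0.2635, 0.1565]
orientation: [-1.574, 0.002, -0.005]
contact_force: [0.3, 0.3, 0.5]
grip_width: 0.0539
clock: 13.65
tcp_pos: [0.4503, -0.2567, 0.1552]
orientation: [-1.57, -0.003, 0.003]
contact_force: [0.2, -0.5, 0.3]
grip_width: 0.0541
tcp [ 0.4503 -0.2567  0.1552] x [ 1.     0.004 -0.   ] y [-0.     0.001 -1.   ] z [-0.004  1.     0.001] w 0.0541 F [ 0.2 -0.5  0.3] t 13.65
shift mm [-3.  55.2 -5.4]
(np.float64(315.03988043948317), np.float64(223.95685932910098))
265.125 371.625 222.875 317.875 (array([ 0.44987122, -0.25781656]), 58.666038513183594)
```

View pics/w10.png

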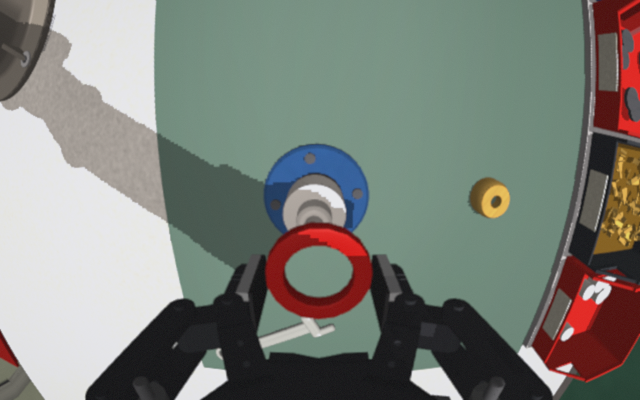

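```bash
python3 -m jog '0 0 0 -2.6 15 -4.4 0;0 0 0 0 25 0 0;0 0 0 0 22 0 0;0 0 0 0 0 0 0;0 0 0 0 0 0 0';python3 -m jog '0 0 0 0 0 0 0;0 0 0 0 0 0 0;0 0 0 0 0 0 0;0 0 0 0 0 0 0;0 0 0 0 0 0 0'; python3 - <<'E'
from h import *
plan([.4477,-.2611,.0617])
p,T,o=tool();w=imaging.grab_frame("wrist");cv2.imwrite("pics/w11.png",w["color"][:,:,::-1]);print(wproj([.4473,-.262,.081],w,p,T))
E
```

```text
clock: 14.12
tcp_pos: [0.4467, -0.262, 0.0928]
orientation: [-1.57, 0.001, 0.003]
contact_force: [-0.1, 1.0, -0.7]
grip_width: 0.0542
clock: 14.53
tcp_pos: [0.4478, -0.2627, 0.0939]
orientation: [-1.571, -0.002, 0.0]
contact_force: [-0.3, -0.0, 0.0]
grip_width: 0.054
tcp [ 0.4478 -0.2627  0.0939] x [1.    0.001 0.001] y [ 0.001 -0.    -1.   ] z [-0.001  1.    -0.   ] w 0.054 F [-0.3 -0.   0. ] t 14.53
shift mm [-0.1 32.2  1.6]
(np.float64(318.4725150303308), np.float64(254.73671210992248))
```

View pics/w11.png

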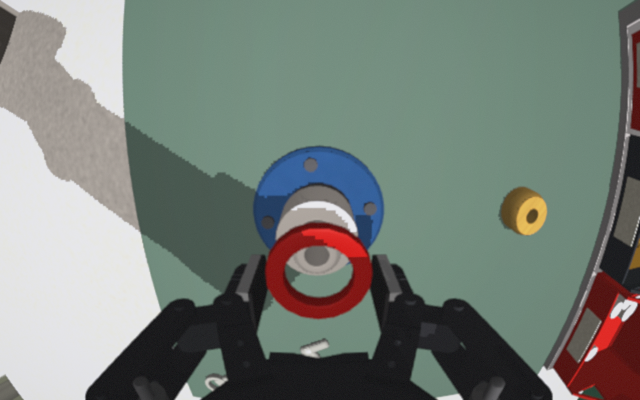

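```bash
python3 -m jog '0 0 0 0 5 1.2 0;0 0 0 0 5 0 0;0 0 0 0 4 0 0;0 0 0 0 4 0 0;0 0 0 0 3 0 0';python3 -m jog '0 0 0 0 3 0 0;0 0 0 0 3 0 0;0 0 0 0 2 0 0;0 0 0 0 0 0 0;0 0 0 0 0 0 0'; python3 - <<'E'
from h import *
plan([.4477,-.2611,.0617])
p,T,o=tool();w=imaging.grab_frame("wrist");cv2.imwrite("pics/w12.png",w["color"][200:360,240:400,::-1].repeat(4,0).repeat(4,1)[:600])
E
```

```text
clock: 15.0
tcp_pos: [0.4471, -0.2613, 0.0715]
orientation: [-1.571, -0.0, 0.002]
contact_force: [-0.4, -0.7, -1.0]
grip_width: 0.054
clock: 15.42
tcp_pos: [0.4473, -0.2615, 0.0642]
orientation: [-1.571, -0.001, 0.001]
contact_force: [-0.8, -0.5, -0.4]
grip_width: 0.0536
tcp [ 0.4473 -0.2615  0.0642] x [ 1.     0.001 -0.   ] y [-0.  0. -1.] z [-0.001  1.     0.   ] w 0.0536 F [-0.8 -0.5 -0.4] t 15.42
shift mm [0.4 2.5 0.4]
```

View pics/w12.png

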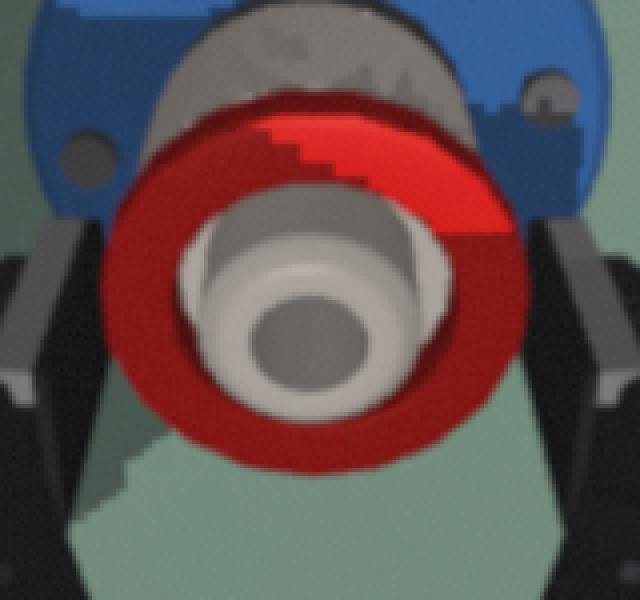

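The ring is round the neck (neck top at crop (310,330)). Lowering 1.5 mm and opening.

```bash
python3 -m jog '0 0 0 0 1 0 0;0 0 0 0 1 0 0;0 0 0 0 0.5 0 0;0 0 0 0 0 0 0;0 0 0 0 0 0 0'; python3 -m jog '0 0 0 0 0 0 0.7;0 0 0 0 0 0 0.75;0 0 0 0 0 0 0.8;0 0 0 0 0 0 1;0 0 0 0 0 0 1'; python3 -m jog '0 0 0 0 0 0 1;0 0 0 0 0 0 1;0 0 0 0 -10 0 1;0 0 0 0 -20 0 1;0 0 0 0 -35 0 1';  python3 -m jog '0 0 0 0 -30 0 1;0 0 0 0 -10 0 1;0 0 0 0 0 0 1;0 0 0 0 0 0 1;0 0 0 0 0 0 1';python3 - <<'E'
from h import *
plan([.4477,-.2611,.0617])
p,T,o=tool();w=imaging.grab_frame("wrist");cv2.imwrite("pics/w13.png",w["color"][:,:,::-1]);print(wproj([.4473,-.262,.071],w,p,T))
E
```

```text
clock: 15.88
tcp_pos: [0.4475, -0.2615, 0.0621]
orientation: [-1.571, -0.001, 0.001]
contact_force: [-1.1, 0.6, 4.6]
grip_width: 0.0541
clock: 16.3
tcp_pos: [0.4473, -0.2614, 0.0617]
orientation: [-1.571, -0.001, 0.001]
contact_force: [-1.2, 0.4, 0.1]
grip_width: 0.0848
clock: 16.72
tcp_pos: [0.4454, -0.2605, 0.1258]
orientation: [-1.569, 0.003, 0.005]
contact_force: [0.5, -0.5, 0.0]
grip_width: 0.0855
clock: 17.13
tcp_pos: [0.4468, -0.2609, 0.166]
orientation: [-1.57, -0.0, 0.002]
contact_force: [-0.0, -0.7, -0.4]
grip_width: 0.0853
tcp [ 0.4468 -0.2609  0.166 ] x [ 1.     0.002 -0.001] y [-0.001  0.001 -1.   ] z [-0.002  1.     0.001] w 0.0853 F [-0.  -0.7 -0.4] t 17.13
shift mm [  1.1 104.3  -0.3]
(np.float64(319.6726642897133), np.float64(209.54773997969278))
```

View pics/w13.png

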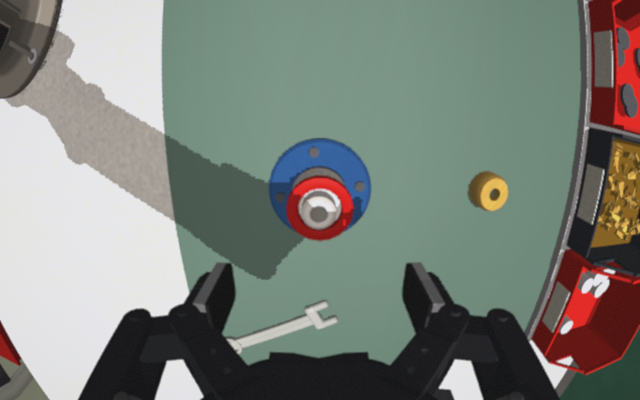

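Ring seated, centred at (319,208). Next the brown insulator: the purple look-alike is close on its robot side, so I turn the jaws about 70° to clear it.

```bash
python3 -m jog '0 -7 0 7 0 34 1;0 -7 0 11 0 33 1;0 -7 0 15 0 31 1;0 -7 0 19 0 29 1;0 -7 0 22 0 26 1'; python3 -m jog '0 -7 0 25 0 24 1;0 -7 0 28 0 20 1;0 -7 0 30 0 17 1;0 -7 0 32 0 13 1;0 -7 0 32 0 9 1';  python3 -m jog '0 0 0 0 0 0 1;0 0 0 0 0 0 1;0 0 0 0 0 0 1;0 0 0 0 0 0 1;0 0 0 0 0 0 1';python3 - <<'E'
from h import *
plan([.4777,.0847,.14])
p,T,o=tool();w=imaging.grab_frame("wrist");cv2.imwrite("pics/w14.png",w["color"][:,:,::-1]);print(wproj([.4777,.0847,.068],w,p,T),o["joints"].round(2))
E
```

```text
clock: 17.6
tcp_pos: [0.4819, -0.0907, 0.1656]
orientation: [-1.515, -0.482, 0.486]
contact_force: [0.2, -0.3, -1.4]
grip_width: 0.0855
clock: 18.02
tcp_pos: [0.5163, 0.0771, 0.1654]
orientation: [-1.351, -0.952, 0.956]
contact_force: [1.1, 0.5, 0.8]
grip_width: 0.0854
clock: 18.43
tcp_pos: [0.5167, 0.0737, 0.1664]
orientation: [-1.355, -0.946, 0.948]
contact_force: [-0.7, -0.3, 0.9]
grip_width: 0.0856
tcp [0.5167 0.0737 0.1664] x [ 0.344  0.939 -0.001] y [-0.001 -0.001 -1.   ] z [-0.939  0.344  0.001] w 0.0856 F [-0.7 -0.3  0.9] t 18.43
shift mm [-3.  26.5 40.4]
(np.float64(313.2484860082141), np.float64(157.89917687248476)) [-0.49  0.31  0.28  2.   -0.11  0.85  1.07]
```

View pics/w14.png

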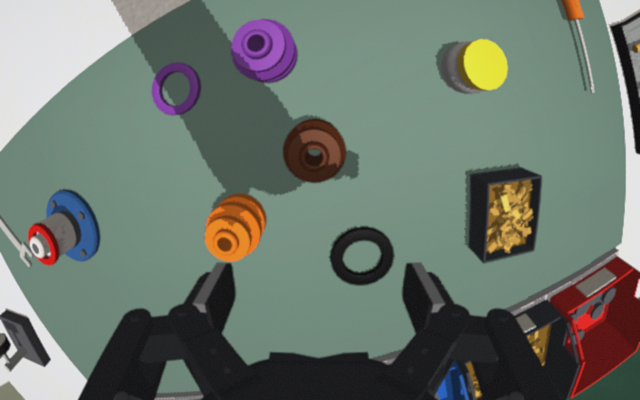

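```bash
python3 - <<'E'
from h import *
p,T,o=tool();w=imaging.grab_frame("wrist")
P=wcloud([(224,243),(255,43),(314,155),(361,256)],.068,w,p,T)[2];P[3]=wcloud([(361,256)],.01,w,p,T)[2]
print(P);B=np.array([.4777,.0847,.068]);print(((P-B)@T*1000).round(0))
cv2.imwrite("pics/w14c.png",cv2.resize(w["color"][105:195,265:365,::-1],None,fx=6,fy=6,interpolation=cv2.INTER_CUBIC))
E
```

```text
[[ 0.52101895 -0.01689155  0.068     ]
 [ 0.37521432  0.07472282  0.068     ]
 [ 0.4758773   0.0863017   0.068     ]
 [ 0.60699658  0.09197356  0.01      ]]
[[ -81.    0.  -76.]
 [ -45.    0.   93.]
 [   1.    0.    2.]
 [  51.   58. -119.]]
```

View pics/w14c.png

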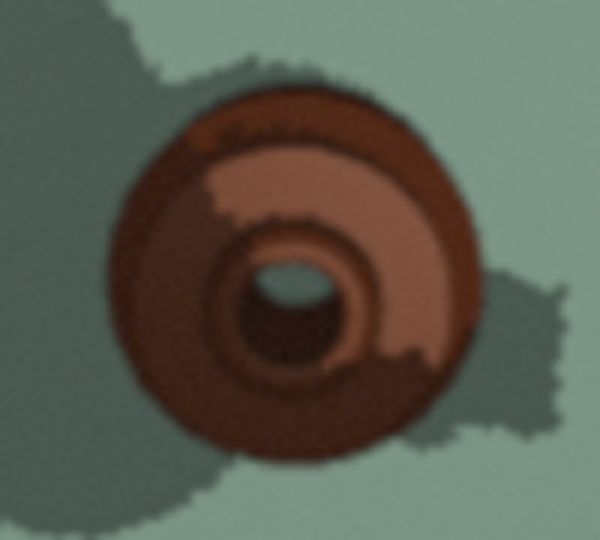

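Dark brown at (313,157), as against orange (224,243) and purple (255,43): the crop confirms dark brown. Neighbours clear the fingers.

```bash
python3 -m jog '0 0 0 -3 10 20 1;0 0 0 0 20 21 1;0 0 0 0 25 0 1;0 0 0 0 25 0 1;0 0 0 0 0 0 1';  python3 -m jog '0 0 0 0 0 0 1;0 0 0 0 0 0 1;0 0 0 0 0 0 1;0 0 0 0 0 0 1;0 0 0 0 0 0 1';python3 - <<'E'
from h import *
plan([.4770,.0850,.01])
p,T,o=tool();w=imaging.grab_frame("wrist");cv2.imwrite("pics/w15.png",w["color"][:,:,::-1]);print(wproj([.4770,.0850,.068],w,p,T),wproj(p+[0,0,.06],w,p,T))
E
```

```text
clock: 18.95
tcp_pos: [0.4745, 0.0856, 0.0836]
orientation: [-1.352, -0.944, 0.954]
contact_force: [-1.4, -0.0, -0.2]
grip_width: 0.0853
clock: 19.37
tcp_pos: [0.4783, 0.0867, 0.0878]
orientation: [-1.354, -0.951, 0.948]
contact_force: [-0.8, -0.8, -0.8]
grip_width: 0.0855
tcp [0.4783 0.0867 0.0878] x [0.341 0.94  0.001] y [ 0.002  0.001 -1.   ] z [-0.94   0.341 -0.001] w 0.0855 F [-0.8 -0.8 -0.8] t 19.37
shift mm [-2.1 77.8  0.8]
(np.float64(313.0260792930618), np.float64(248.38252812188173)) (np.float64(315.5449925805016), np.float64(345.94397391880216))
```

View pics/w15.png

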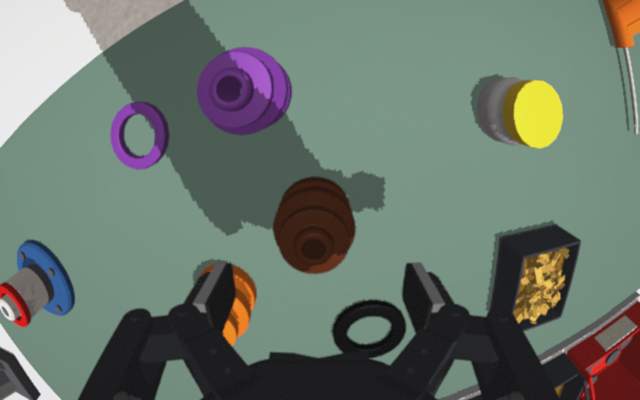

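```bash
python3 -m jog '0 0 0 -1.5 20 0.5 1;0 0 0 0 20 0 1;0 0 0 0 20 0 1;0 0 0 0 17 0 1;0 0 0 0 0 0 1';  python3 -m jog '0 0 0 0 0 0 1;0 0 0 0 0 0 0;0 0 0 0 0 0 0;0 0 0 0 0 0 0;0 0 0 0 0 0 0' 50;python3 -m jog '0 0 0 0 0 0 0;0 0 0 0 0 0 0;0 0 0 0 0 0 0;0 0 0 0 0 0 0;0 0 0 0 0 0 0' 50; python3 - <<'E'
from h import *
plan([.4770,.0850,.01])
p,T,o=tool();w=imaging.grab_frame("wrist");cv2.imwrite("pics/w16.png",w["color"][:,:,::-1]);print(wproj([.4770,.0850,.068],w,p,T))
E
```

```text
clock: 19.83
tcp_pos: [0.4748, 0.0849, 0.0077]
orientation: [-1.352, -0.946, 0.953]
contact_force: [0.2, -0.5, 1.3]
grip_width: 0.0858
clock: 20.25
tcp_pos: [0.4774, 0.0853, 0.0114]
orientation: [-1.354, -0.95, 0.947]
contact_force: [-2.3, -2.2, 9.8]
grip_width: 0.0544
clock: 20.67
tcp_pos: [0.4773, 0.0854, 0.0113]
orientation: [-1.355, -0.951, 0.947]
contact_force: [-3.0, -1.3, 10.0]
grip_width: 0.0543
tcp [0.4773 0.0854 0.0113] x [0.341 0.94  0.001] y [ 0.002  0.001 -1.   ] z [-0.94   0.341 -0.001] w 0.0543 F [-3.  -1.3 10. ] t 20.67
shift mm [-0.5  1.3  0.2]
(np.float64(314.4040444386804), np.float64(339.5181006123798))
```

View pics/w16.png

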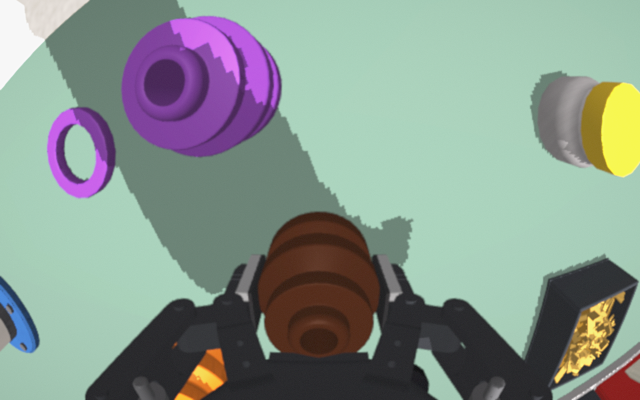

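```bash
python3 -m jog '0 0 0 0 -5 0 0;0 0 0 0 -20 0 0;0 0 0 0 -35 0 0;0 0 0 0 -40 0 0;0 0 0 0 -40 0 0'; python3 -m jog '0 7 0 -33 -10 -9 0;0 7 0 -32 -10 -13 0;0 7 0 -30 -5 -17 0;0 7 0 -28 0 -20 0;0 7 0 -25 0 -24 0';python3 -m jog '0 7 0 -22 0 -27 0;0 7 0 -19 0 -29 0;0 7 0 -15 0 -31 0;0 7 0 -11 0 -33 0;0 7 0 -7 0 -30 0';python3 -m jog '0 0 0 0 0 0 0;0 0 0 0 0 0 0;0 0 0 0 0 0 0;0 0 0 0 0 0 0;0 0 0 0 0 0 0'; python3 - <<'E'
from h import *
plan([.4473,-.262,.10])
p,T,o=tool();w=imaging.grab_frame("wrist");cv2.imwrite("pics/w17.png",w["color"][:,:,::-1]);print(wproj([.4473,-.262,.081],w,p,T))
E
```

```text
clock: 21.13
tcp_pos: [0.4756, 0.0849, 0.1514]
orientation: [-1.354, -0.948, 0.95]
contact_force: [0.5, 1.0, -2.4]
grip_width: 0.0543
clock: 21.55
tcp_pos: [0.462, -0.0877, 0.1759]
orientation: [-1.518, -0.477, 0.473]
contact_force: [0.5, 0.5, -2.9]
grip_width: 0.0538
clock: 21.97
tcp_pos: [0.4475, -0.2573, 0.1755]
orientation: [-1.571, 0.003, -0.005]
contact_force: [1.0, -0.7, -3.0]
grip_width: 0.0543
clock: 22.38
tcp_pos: [0.4485, -0.2538, 0.1748]
orientation: [-1.57, -0.003, 0.003]
contact_force: [-0.4, 0.0, -2.2]
grip_width: 0.0542
tcp [ 0.4485 -0.2538  0.1748] x [1.    0.004 0.   ] y [ 0.     0.001 -1.   ] z [-0.004  1.     0.001] w 0.0542 F [-0.4  0.  -2.2] t 22.38
shift mm [-1.2 74.8 -8.3]
(np.float64(317.4086860795278), np.float64(218.2161384916828))
```

View pics/w17.png

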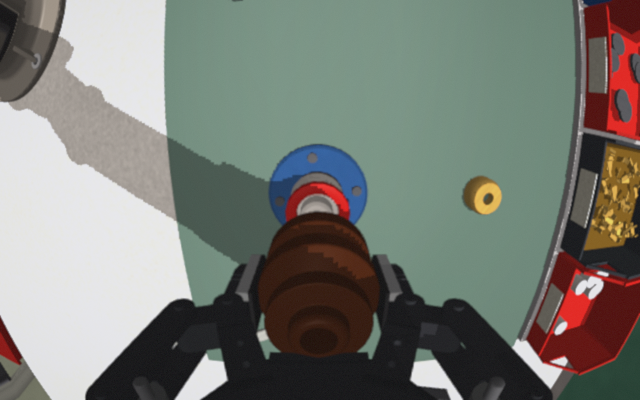

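```bash
python3 - <<'E'
from h import *
p,T,o=tool();w=imaging.grab_frame("wrist")
a=cv2.imread("pics/w13.png")[160:250,275:365];b=cv2.imread("pics/w17.png")[290:360,270:370]
a=cv2.resize(a,None,fx=6,fy=6,interpolation=cv2.INTER_CUBIC);b=cv2.resize(b,None,fx=6,fy=6,interpolation=cv2.INTER_CUBIC)
cv2.imwrite("pics/c13.png",a);cv2.imwrite("pics/c17.png",b)
E
```

```text
(no output)
```

View pics/c13.png

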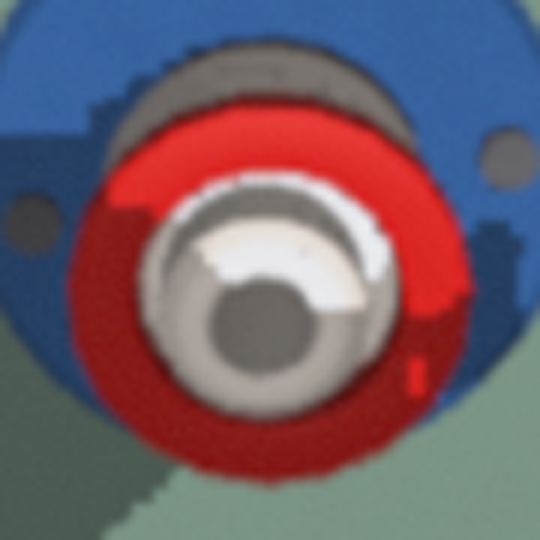

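View pics/c17.png

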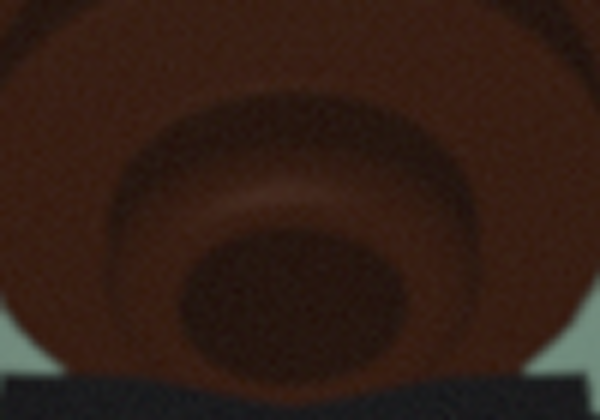

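```bash
python3 - <<'E'
from h import *
p,T,o=tool();w=imaging.grab_frame("wrist")
I=np.array([[1,0,0],[0,0,1],[0,-1,0]]).astype(float)
I=np.array([[1,.0,0],[.002,0.001,1],[-.001,-1,.001]])
print(I, wcloud([(318.6,213.7)],.081,w,np.array([.4468,-.2609,.166]),I)[2])
print((wcloud([(318.4,340.4)],p[2]+.0567,w,p,T)[2]-p))
E
```

```text
[[ 1.     0.     0.   ]
 [ 0.002  0.001  1.   ]
 [-0.001 -1.     0.001]] [[ 0.44654944 -0.26191572  0.081     ]]
[[-0.00061872  0.00021573  0.0567    ]]
```

```bash
python3 -m jog '0 0 0 -1.2 15 -8.2 0;0 0 0 0 20 0 0;0 0 0 0 20 0 0;0 0 0 0 15 0 0;0 0 0 0 5 0 0';python3 -m jog '0 0 0 0 0 0 0;0 0 0 0 0 0 0;0 0 0 0 0 0 0;0 0 0 0 0 0 0;0 0 0 0 0 0 0'; python3 - <<'E'
from h import *
plan([.4472,-.262,.0823])
w=imaging.grab_frame("wrist");cv2.imwrite("pics/w18.png",w["color"][:,:,::-1])
f=imaging.grab_frame("side");cv2.imwrite("pics/s18.png",cv2.resize(f["color"][70:170,280:400,::-1],None,fx=5,fy=5,interpolation=cv2.INTER_CUBIC))
f=imaging.grab_frame("scene");cv2.imwrite("pics/sc18.png",cv2.resize(f["color"][70:170,225:345,::-1],None,fx=5,fy=5,interpolation=cv2.INTER_CUBIC))
E
```

```text
clock: 22.95
tcp_pos: [0.4459, -0.2624, 0.0978]
orientation: [-1.569, 0.001, 0.004]
contact_force: [-0.1, -0.7, -2.2]
grip_width: 0.0544
clock: 23.37
tcp_pos: [0.4476, -0.2637, 0.1006]
orientation: [-1.571, -0.002, -0.0]
contact_force: [-0.4, -0.6, -2.8]
grip_width: 0.0544
tcp [ 0.4476 -0.2637  0.1006] x [1.    0.001 0.002] y [ 0.002 -0.    -1.   ] z [-0.001  1.    -0.   ] w 0.0544 F [-0.4 -0.6 -2.8] t 23.37
shift mm [-0.4 18.3  1.7]
```

View pics/s18.png

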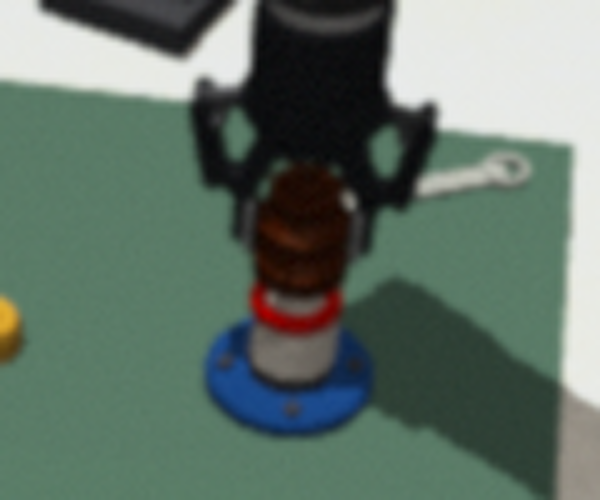

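View pics/sc18.png

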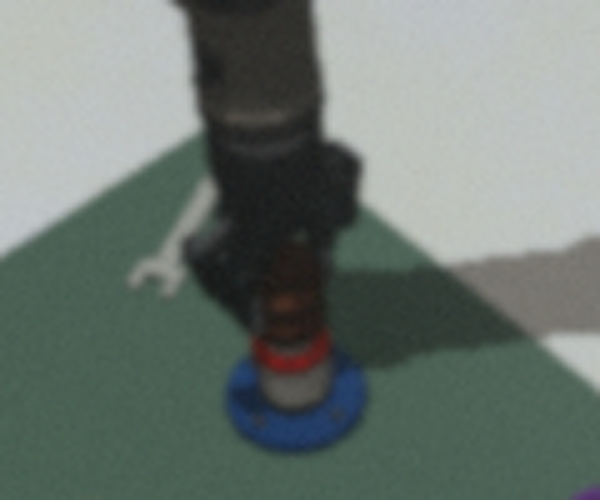

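```bash
python3 -m jog '0 0 0 -0.3 4 1.2 0;0 0 0 0 3 0 0;0 0 0 0 3 0 0;0 0 0 0 2 0 0;0 0 0 0 0 0 0'; python3 - <<'E'
from h import *
plan([.4472,-.262,.0823])
E
```

```text
clock: 23.93
tcp_pos: [0.4463, -0.2621, 0.0871]
orientation: [-1.57, -0.0, 0.002]
contact_force: [-0.1, 0.5, -2.1]
grip_width: 0.0544
tcp [ 0.4463 -0.2621  0.0871] x [ 1.     0.001 -0.001] y [-0.001  0.    -1.   ] z [-0.001  1.     0.   ] w 0.0544 F [-0.1  0.5 -2.1] t 23.93
shift mm [0.9 4.8 0.1]
```

```bash
python3 -m jog '0 0 0 0 2 0 0;0 0 0 0 1 0 0;0 0 0 0 1 0 0;0 0 0 0 0 0 0;0 0 0 0 0 0 0'; python3 -m jog '0 0 0 0 0.7 0 0;0 0 0 0 0.5 0 0;0 0 0 0 0 0 0;0 0 0 0 0 0 0;0 0 0 0 0 0 0'; python3 - <<'E'
from h import *
plan([.4472,-.262,.0823])
w=imaging.grab_frame("wrist");cv2.imwrite("pics/w19.png",w["color"][:,:,::-1])
f=imaging.grab_frame("side");cv2.imwrite("pics/s19.png",cv2.resize(f["color"][70:170,280:400,::-1],None,fx=5,fy=5,interpolation=cv2.INTER_CUBIC))
E
```

```text
clock: 24.35
tcp_pos: [0.4466, -0.2623, 0.0838]
orientation: [-1.571, -0.001, 0.001]
contact_force: [-0.3, 0.1, -1.8]
grip_width: 0.0544
clock: 24.77
tcp_pos: [0.4467, -0.2623, 0.0826]
orientation: [-1.571, -0.001, 0.001]
contact_force: [-0.4, 0.9, -2.0]
grip_width: 0.0544
tcp [ 0.4467 -0.2623  0.0826] x [ 1.     0.001 -0.   ] y [-0.  0. -1.] z [-0.001  1.     0.   ] w 0.0544 F [-0.4  0.9 -2. ] t 24.77
shift mm [0.5 0.3 0.3]
```

View pics/s19.png

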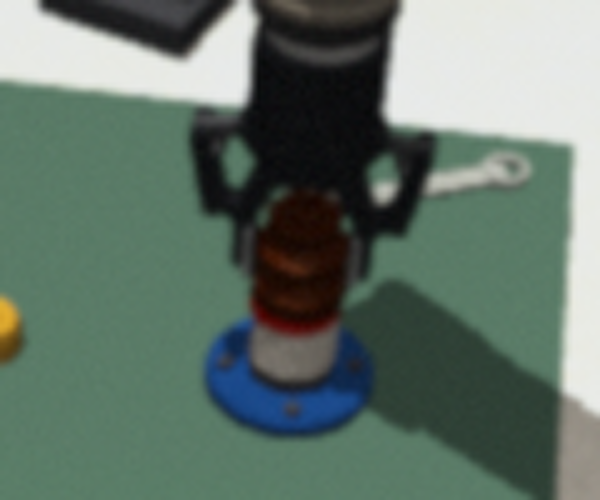

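```bash
python3 -m jog '0 0 0 0 0.5 0 0;0 0 0 0 0.5 0 0;0 0 0 0 0 0 0;0 0 0 0 0 0 0;0 0 0 0 0 0 0'
```

```text
clock: 25.28
tcp_pos: [0.4468, -0.2624, 0.0824]
orientation: [-1.57, -0.001, 0.0]
contact_force: [-2.2, 2.0, 8.4]
grip_width: 0.0544
```

Contact at TCP z 0.0824, the seated height. Releasing and rising straight up.

```bash
python3 -m jog '0 0 0 0 0 0 0.67;0 0 0 0 0 0 0.75;0 0 0 0 0 0 0.8;0 0 0 0 0 0 1;0 0 0 0 0 0 1'; python3 -m jog '0 0 0 0 0 0 1;0 0 0 0 0 0 1;0 0 0 0 0 0 1;0 0 0 0 -10 0 1;0 0 0 0 -20 0 1'; python3 -m jog '0 0 0 0 -35 0 1;0 0 0 0 -35 0 1;0 0 0 0 -20 0 1;0 0 0 0 0 0 1;0 0 0 0 0 0 1';python3 -m jog '0 0 0 0 0 0 1;0 0 0 0 0 0 1;0 0 0 0 0 0 1;0 0 0 0 0 0 1;0 0 0 0 0 0 1'; python3 - <<'E'
from h import *
plan([.6364,-.2635,.2])
p,T,o=tool();w=imaging.grab_frame("wrist");cv2.imwrite("pics/w20.png",w["color"][:,:,::-1]);print(wproj([.4468,-.2622,.139],w,p,T))
import pickle;pickle.dump((w,p,T),open("v20.pkl","wb"))
E
```

```text
clock: 25.7
tcp_pos: [0.4467, -0.2624, 0.0815]
orientation: [-1.571, -0.001, 0.001]
contact_force: [0.5, 0.4, -0.7]
grip_width: 0.0854
clock: 26.12
tcp_pos: [0.4452, -0.2616, 0.1107]
orientation: [-1.57, 0.002, 0.004]
contact_force: [0.4, -0.2, 0.6]
grip_width: 0.0853
clock: 26.53
tcp_pos: [0.4474, -0.2626, 0.2031]
orientation: [-1.571, -0.004, -0.001]
contact_force: [0.5, 0.1, 0.2]
grip_width: 0.0854
clock: 26.95
tcp_pos: [0.4463, -0.2622, 0.201]
orientation: [-1.571, 0.0, 0.002]
contact_force: [0.1, -0.1, 1.0]
grip_width: 0.0852
tcp [ 0.4463 -0.2622  0.201 ] x [ 1.     0.001 -0.001] y [-0.001  0.    -1.   ] z [-0.001  1.     0.   ] w 0.0852 F [ 0.1 -0.1  1. ] t 26.95
shift mm [190.1   0.7  -1.5]
(np.float64(319.9031106531258), np.float64(223.42395396865854))
```

View pics/w20.png

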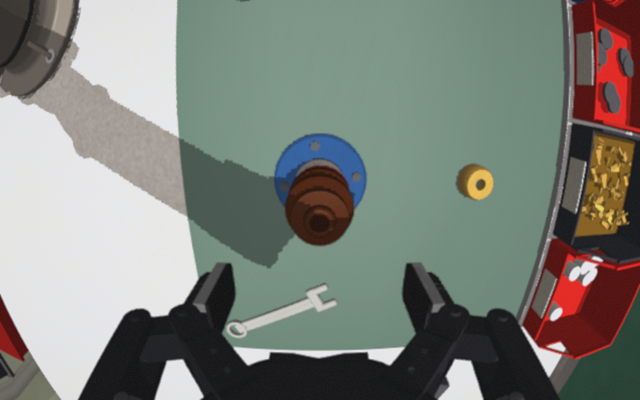

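Brown is seated, its top at (320,222) against (320,223) predicted. On to the cap at (475,182).

```bash
python3 -m jog '0 0 0 38 0 0 1;0 0 0 38 0 0 1;0 0 0 38 0 0 1;0 0 0 38 10 0 1;0 0 0 38 20 0 1'; python3 -m jog '0 0 0 0 20 0 1;0 0 0 0 20 0 1;0 0 0 0 10 0 1;0 0 0 0 0 0 1;0 0 0 0 0 0 1';python3 -m jog '0 0 0 0 0 0 1;0 0 0 0 0 0 1;0 0 0 0 0 0 1;0 0 0 0 0 0 1;0 0 0 0 0 0 1'; python3 - <<'E'
from h import *
plan([.6364,-.2635,.0])
p,T,o=tool();w=imaging.grab_frame("wrist");cv2.imwrite("pics/w21.png",w["color"][:,:,::-1]);print(wproj([.6364,-.2635,.024],w,p,T))
u,v=map(int,wproj([.6364,-.2635,.012],w,p,T));us,vs=blob(w,'brass',u,v,40);print(wbear(w,us,vs,p,T),hullcast(w,us,vs,.012,p,T),us.min(),us.max(),vs.min(),vs.max())
cv2.imwrite("pics/c21.png",cv2.resize(w["color"][v-40:v+50,u-50:u+50,::-1],None,fx=6,fy=6,interpolation=cv2.INTER_CUBIC));print(u,v)
E
```

```text
clock: 27.42
tcp_pos: [0.639, -0.2625, 0.1736]
orientation: [-1.572, -0.005, -0.002]
contact_force: [-0.0, -0.3, 0.7]
grip_width: 0.0857
clock: 27.83
tcp_pos: [0.6351, -0.2624, 0.1222]
orientation: [-1.571, 0.0, 0.001]
contact_force: [0.4, 0.5, 0.3]
grip_width: 0.0849
clock: 28.25
tcp_pos: [0.6358, -0.2621, 0.1229]
orientation: [-1.571, -0.002, 0.0]
contact_force: [0.7, -0.4, 0.3]
grip_width: 0.0853
tcp [ 0.6358 -0.2621  0.1229] x [1.    0.001 0.001] y [ 0.001 -0.    -1.   ] z [-0.001  1.    -0.   ] w 0.0853 F [ 0.7 -0.4  0.3] t 28.25
shift mm [  0.5 122.9  -1.4]
(np.float64(319.50243903960313), np.float64(208.15755274131158))
(array([ 0.63486726, -0.1778753 ,  0.2669272 ]), np.float64(-1.5630243104351642), np.float64(0.4964411675910023)) (array([ 0.63572742, -0.26164011]), 45.68341064453125) 294.625 342.625 175.875 225.875
319 203
```

View pics/w21.png

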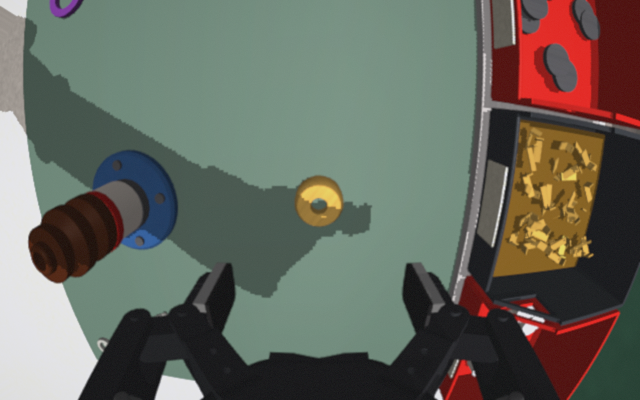

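View pics/c21.png

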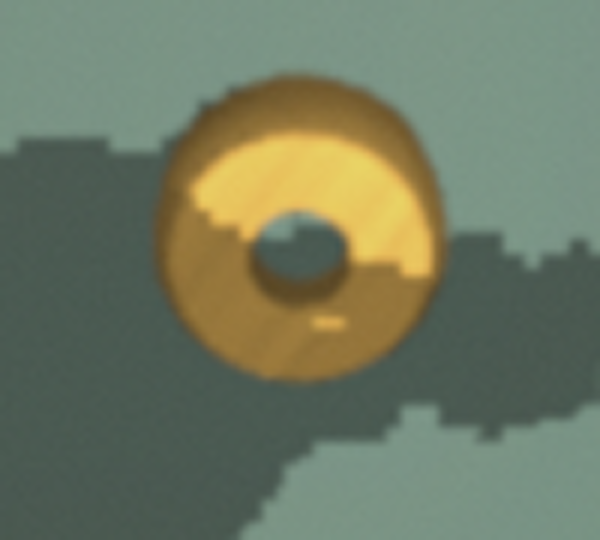

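```bash
python3 -m jog '0 0 0 0 25 0.6 1;0 0 0 0 25 0 1;0 0 0 0 25 0 1;0 0 0 0 25 0 1;0 0 0 0 16 0 1'; python3 -m jog '0 0 0 0 0 0 1;0 0 0 0 0 0 1;0 0 0 0 0 0 1;0 0 0 0 0 0 1;0 0 0 0 0 0 1'; python3 - <<'E'
from h import *
plan([.6356,-.2615,.005])
p,T,o=tool();w=imaging.grab_frame("wrist");cv2.imwrite("pics/w22.png",w["color"][:,:,::-1]);print(wproj([.6356,-.2615,.024],w,p,T))
E
```

```text
clock: 28.72
tcp_pos: [0.6345, -0.2607, 0.0037]
orientation: [-1.57, 0.001, 0.003]
contact_force: [-0.0, -0.1, -0.6]
grip_width: 0.0853
clock: 29.13
tcp_pos: [0.6366, -0.262, 0.0079]
orientation: [-1.572, -0.003, -0.001]
contact_force: [0.1, 0.3, -0.5]
grip_width: 0.0853
tcp [ 0.6366 -0.262   0.0079] x [1.    0.001 0.002] y [ 0.002 -0.001 -1.   ] z [-0.001  1.    -0.001] w 0.0853 F [ 0.1  0.3 -0.5] t 29.13
shift mm [-1.   2.9  0.5]
(np.float64(317.59809436533675), np.float64(282.8388832872932))
```

View pics/w22.png

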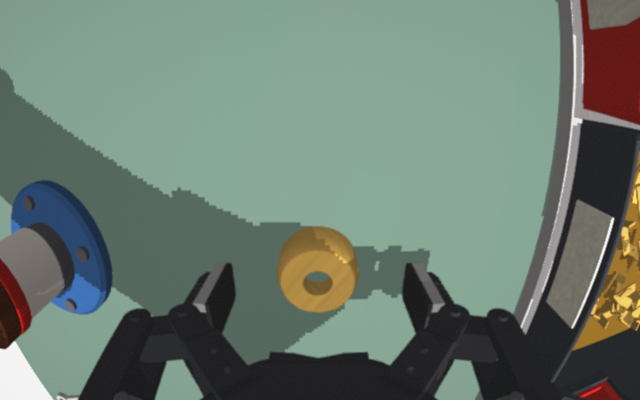

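```bash
python3 -m jog '0 0 0 -0.5 2.5 0 1;0 0 0 0 0 0 0.5;0 0 0 0 0 0 0;0 0 0 0 0 0 0;0 0 0 0 0 0 0' 40; python3 -m jog '0 0 0 0 0 0 0;0 0 0 0 0 0 0;0 0 0 0 0 0 0;0 0 0 0 0 0 0;0 0 0 0 0 0 0'; python3 - <<'E'
from h import *
plan([.6356,-.2615,.005])
p,T,o=tool();w=imaging.grab_frame("wrist");cv2.imwrite("pics/w23.png",w["color"][:,:,::-1]);print(wproj([.6356,-.2615,.024],w,p,T))
E
```

```text
clock: 29.6
tcp_pos: [0.6351, -0.2615, 0.0039]
orientation: [-1.571, -0.001, 0.001]
contact_force: [-5.4, 2.7, 9.3]
grip_width: 0.0402
clock: 30.02
tcp_pos: [0.6352, -0.2616, 0.004]
orientation: [-1.571, -0.001, 0.001]
contact_force: [-0.9, 1.4, 5.3]
grip_width: 0.0398
tcp [ 0.6352 -0.2616  0.004 ] x [1.    0.001 0.   ] y [ 0. -0. -1.] z [-0.001  1.    -0.   ] w 0.0398 F [-0.9  1.4  5.3] t 30.02
shift mm [ 0.4 -1.   0.1]
(np.float64(320.46171677555685), np.float64(287.83078884733953))
```

View pics/w23.png

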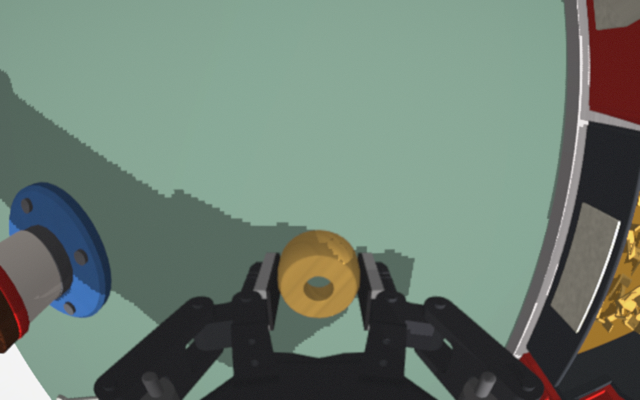

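```bash
python3 -m jog '0 0 0 0 -5 0 0;0 0 0 0 -25 0 0;0 0 0 0 -40 0 0;0 0 0 0 -40 0 0;0 0 0 0 -40 0 0'; python3 -m jog '0 0 0 0 -40 0 0;0 0 0 -38 0 0 0;0 0 0 -38 0 0 0;0 0 0 -38 0 0 0;0 0 0 -38 0 0 0';python3 -m jog '0 0 0 -36 0 0 0;0 0 0 0 0 0 0;0 0 0 0 0 0 0;0 0 0 0 0 0 0;0 0 0 0 0 0 0'; python3 -m jog '0 0 0 0 0 0 0;0 0 0 0 0 0 0;0 0 0 0 0 0 0;0 0 0 0 0 0 0;0 0 0 0 0 0 0';python3 - <<'E'
from h import *
plan([.4468,-.262,.135])
p,T,o=tool();w=imaging.grab_frame("wrist");cv2.imwrite("pics/w24.png",w["color"][:,:,::-1]);print(wproj([.4468,-.262,.139],w,p,T),wproj(p+[0,0,.020],w,p,T))
cv2.imwrite("pics/c24.png",cv2.resize(w["color"][190:330,260:380,::-1],None,fx=4,fy=4,interpolation=cv2.INTER_CUBIC))
E
```

```text
clock: 30.48
tcp_pos: [0.6342, -0.2612, 0.1545]
orientation: [-1.571, 0.001, 0.002]
contact_force: [0.9, -0.1, -1.5]
grip_width: 0.0397
clock: 30.9
tcp_pos: [0.481, -0.2613, 0.1933]
orientation: [-1.57, -0.001, 0.002]
contact_force: [0.4, -0.0, 0.3]
grip_width: 0.04
clock: 31.32
tcp_pos: [0.4484, -0.2615, 0.1938]
orientation: [-1.571, -0.003, 0.001]
contact_force: [-0.2, 0.3, -1.7]
grip_width: 0.04
clock: 31.73
tcp_pos: [0.4472, -0.2617, 0.1936]
orientation: [-1.571, -0.001, 0.001]
contact_force: [0.8, 0.5, -1.5]
grip_width: 0.0404
tcp [ 0.4472 -0.2617  0.1936] x [ 1.     0.001 -0.   ] y [-0. -0. -1.] z [-0.001  1.    -0.   ] w 0.0404 F [ 0.8  0.5 -1.5] t 31.73
shift mm [-0.3 58.6 -0.2]
(np.float64(318.5707850833926), np.float64(227.80325539272104)) (np.float64(319.5621164810139), np.float64(287.99494852131465))
```

View pics/w24.png

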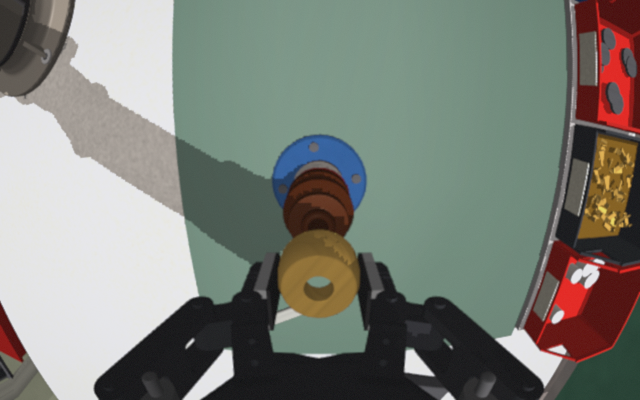

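View pics/c24.png

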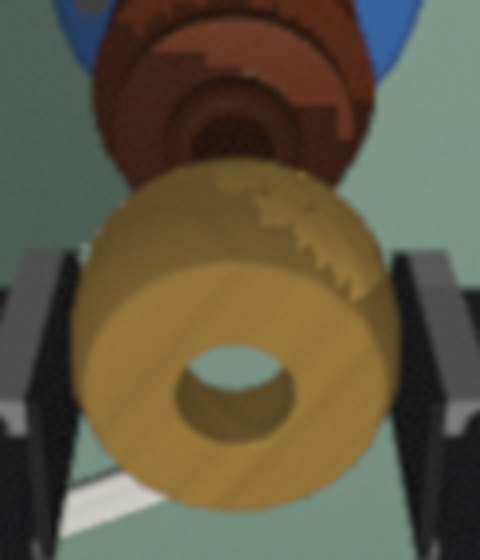

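```bash
python3 -m jog '0 0 0 0 15 0 0;0 0 0 0 14 0 0;0 0 0 0 10 0 0;0 0 0 0 4 0 0;0 0 0 0 0 0 0'; python3 -m jog '0 0 0 0 0 0 0;0 0 0 0 0 0 0;0 0 0 0 0 0 0;0 0 0 0 0 0 0;0 0 0 0 0 0 0';python3 - <<'E'
from h import *
plan([.4471,-.262,.135])
p,T,o=tool();w=imaging.grab_frame("wrist")
cv2.imwrite("pics/c25.png",cv2.resize(w["color"][190:330,260:380,::-1],None,fx=4,fy=4,interpolation=cv2.INTER_CUBIC))
f=imaging.grab_frame("side");cv2.imwrite("pics/s25.png",cv2.resize(f["color"][60:160,280:400,::-1],None,fx=5,fy=5,interpolation=cv2.INTER_CUBIC))
E
```

```text
clock: 32.2
tcp_pos: [0.4464, -0.2615, 0.1498]
orientation: [-1.57, 0.001, 0.002]
contact_force: [0.1, 0.1, -0.3]
grip_width: 0.0398
clock: 32.62
tcp_pos: [0.4473, -0.2618, 0.1511]
orientation: [-1.571, -0.002, 0.0]
contact_force: [-0.7, -0.4, -1.6]
grip_width: 0.0401
tcp [ 0.4473 -0.2618  0.1511] x [1.    0.001 0.001] y [ 0.001 -0.    -1.   ] z [-0.001  1.    -0.   ] w 0.0401 F [-0.7 -0.4 -1.6] t 32.62
shift mm [-0.2 16.1 -0.2]
```

View pics/c25.png

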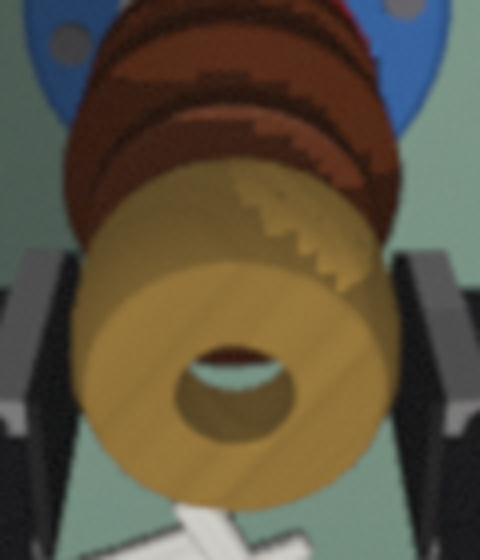

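View pics/s25.png

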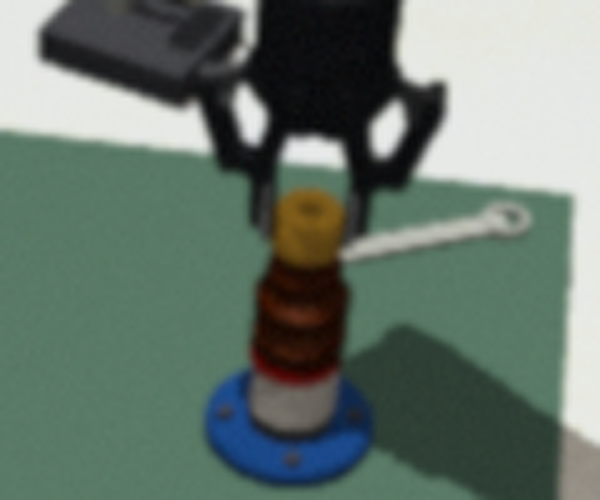

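Aligned in both views. Lowering slowly.

```bash
python3 -m jog '0 0 0 0 4 0 0;0 0 0 0 3 0 0;0 0 0 0 3 0 0;0 0 0 0 2 0 0;0 0 0 0 0 0 0'; python3 -m jog '0 0 0 0 1 0 0;0 0 0 0 1 0 0;0 0 0 0 0 0 0;0 0 0 0 0 0 0;0 0 0 0 0 0 0'
```

```text
clock: 33.13
tcp_pos: [0.4466, -0.2615, 0.138]
orientation: [-1.57, -0.0, 0.002]
contact_force: [0.1, 0.1, -0.7]
grip_width: 0.0398
clock: 33.55
tcp_pos: [0.4471, -0.2618, 0.1368]
orientation: [-1.571, -0.001, 0.001]
contact_force: [0.0, -0.8, -1.6]
grip_width: 0.0399
```

```bash
python3 -m jog '0 0 0 0 0.8 0 0;0 0 0 0 0.5 0 0;0 0 0 0 0 0 0;0 0 0 0 0 0 0;0 0 0 0 0 0 0'
```

```text
clock: 33.97
tcp_pos: [0.4471, -0.2617, 0.1354]
orientation: [-1.571, -0.001, 0.001]
contact_force: [-0.6, -0.7, -1.2]
grip_width: 0.0402
```

```bash
python3 -m jog '0 0 0 0 0.5 0 0;0 0 0 0 0.3 0 0;0 0 0 0 0 0 0;0 0 0 0 0 0 0;0 0 0 0 0 0 0'
```

```text
clock: 34.38
tcp_pos: [0.4472, -0.2618, 0.1349]
orientation: [-1.571, -0.001, 0.001]
contact_force: [-1.1, 0.7, 5.6]
grip_width: 0.0403
```

Contact at 0.135, the seated height. Opening and backing off upward.

```bash
python3 -m jog '0 0 0 0 0 0 0.52;0 0 0 0 0 0 0.6;0 0 0 0 0 0 0.7;0 0 0 0 0 0 0.85;0 0 0 0 0 0 1'; python3 -m jog '0 0 0 0 0 0 1;0 0 0 0 0 0 1;0 0 0 0 0 0 1;0 0 0 0 -10 0 1;0 0 0 0 -20 0 1'; python3 -m jog '0 0 0 0 -30 0 1;0 0 0 0 -30 0 1;0 0 0 0 -10 0 1;0 0 0 0 0 0 1;0 0 0 0 0 0 1';python3 -m jog '0 0 0 0 0 0 1;0 0 0 0 0 0 1;0 0 0 0 0 0 1;0 0 0 0 0 0 1;0 0 0 0 0 0 1'; python3 - <<'E'
from h import *
plan([.4471,-.262,.2])
p,T,o=tool();w=imaging.grab_frame("wrist");cv2.imwrite("pics/w26.png",w["color"][:,:,::-1]);print(wproj([.4468,-.262,.155],w,p,T))
f=imaging.grab_frame("side");cv2.imwrite("pics/s26.png",cv2.resize(f["color"][80:180,280:400,::-1],None,fx=5,fy=5,interpolation=cv2.INTER_CUBIC))
f=imaging.grab_frame("scene");cv2.imwrite("pics/sc26.png",cv2.resize(f["color"][70:170,225:345,::-1],None,fx=5,fy=5,interpolation=cv2.INTER_CUBIC))
E
```

```text
clock: 34.8
tcp_pos: [0.447, -0.2617, 0.1345]
orientation: [-1.571, -0.001, 0.001]
contact_force: [0.1, -0.3, 0.1]
grip_width: 0.0812
clock: 35.22
tcp_pos: [0.4456, -0.261, 0.1637]
orientation: [-1.57, 0.002, 0.004]
contact_force: [0.7, 0.0, 0.8]
grip_width: 0.0856
clock: 35.63
tcp_pos: [0.4472, -0.2616, 0.2349]
orientation: [-1.571, -0.002, 0.0]
contact_force: [-0.0, 0.4, -1.3]
grip_width: 0.0853
clock: 36.05
tcp_pos: [0.4468, -0.2617, 0.234]
orientation: [-1.571, 0.0, 0.002]
contact_force: [0.4, -0.6, -0.9]
grip_width: 0.0853
tcp [ 0.4468 -0.2617  0.234 ] x [ 1.     0.001 -0.001] y [-0.001  0.    -1.   ] z [-0.001  1.     0.   ] w 0.0853 F [ 0.4 -0.6 -0.9] t 36.05
shift mm [ 0.4 34.  -0.3]
(np.float64(319.1210513250455), np.float64(215.4933737175868))
```

View pics/w26.png

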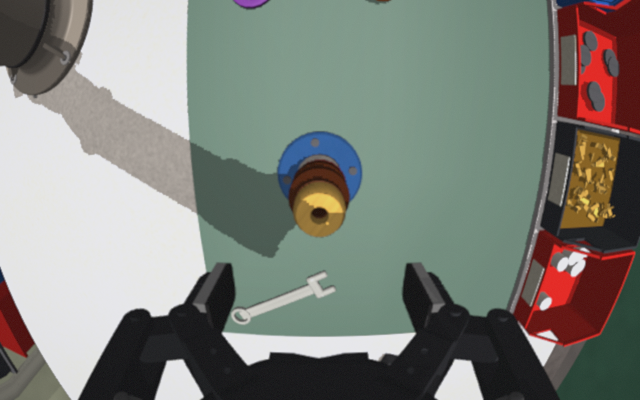

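View pics/s26.png

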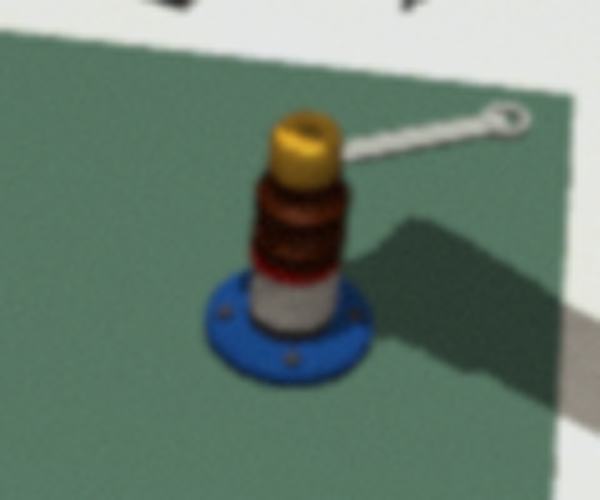

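View pics/sc26.png

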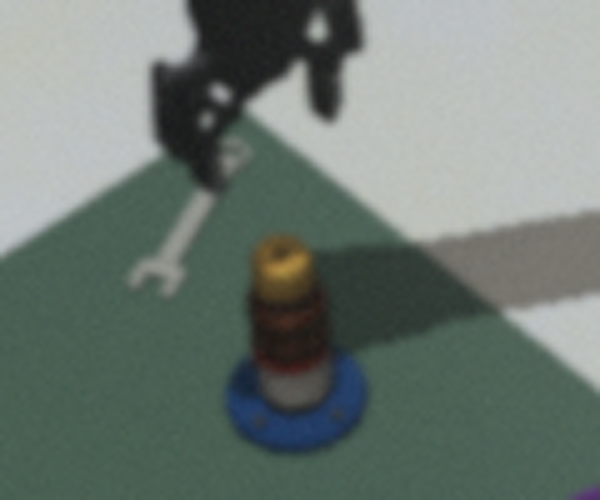

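The stack stands straight, with no gaps visible. The cap hole is at (319,214) against (319,215) predicted for the seated height, and the gripper is clear. Handing in.

```bash
python3 -c "
from bench import r
print(r.hand_in(), r.get_obs()['clock'])"
```

```text
the job is handed in; nothing more can be done
the job is handed in; nothing more can be done
```

The bushing is built on the blue-footed stand: white lower insulator, red ring, dark brown upper insulator and brass cap. I handed it in at about 36 s. The hand-in reports no verdict, so what follows rests on my own checks.

- **Seating:** each part met resistance within about 1 mm of its calculated seated height. The fingers were then opened and the measured force dropped to about zero.
- **Last pictures:** the stack stands straight in the side, scene and wrist views with no visible gaps. The cap's hole is within about 2 pixels of where a seated cap would put it.
- **Insulators:** both were lowered until they touched before I let go, so neither dropped.
- **Left alone:** I did not handle the big black ring, tub, tin, spanner, screwdriver or the orange and purple look-alikes. I did not measure their final positions against the start.
- **Small disagreement:** arm position readings varied by 1–2 mm after each move. This was less than the 3–4 mm clearance of the fits, and I found no failed check.

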